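Clamp a culture flask on a shaker tray with the knob under its edge

ROBOT

A 6-joint arm with a two-finger parallel gripper is mounted at the origin on a cart in front of the work surface, level with it; the furniture and walls round the work are solid. World frame = base frame: x ahead of the robot, y to its left, z up, the work surface at z = 0. Lengths are in m, angles in rad, forces in N, time in s.
With the tool pointing down it reaches from about 0.3 to 0.775 m from the base axis. Payload 14.6 kg.
Tool frame: the origin (TCP) lies where the fingers leave the gripper's body, on its centre line; the fingertips stand 97 mm ahead of it and the grasp point (between the pads) lies 78 mm ahead of it (ctrl.finger_overhang is the distance from the TCP to the fingertips, in m); z points along the fingers, y is the direction in which the jaws open and shut (so a half turn about z gives the same grasp; the last joint's range is limited). The gripper opens to 94 mm and grips with 3 to 60 N. Pads are 16 mm wide; open, the fingers measure 119 mm over their backs; the gripper's body (75 mm by 177 mm) begins 78 mm behind the grasp point.
Start: joints at [1.082, 0.3, 1.521, -0, 1.321, -0.067], TCP at [0.225, 0.502, 0.303] pointing down, gripper open.
Joint ranges: [-3.03, 3.03], [-0.79, 2.21], [0.23, 2.52], [-1.04, 4.18], [0, 3.07], [-2.55, 2.55]. Speed limits (rad/s): [2.22, 2.22, 2.57, 3.14, 3.14, 3.14].

INTERFACE

Orientations are given as [roll, pitch, yaw] about the fixed x, y, z axes, in that order (R = Rz(yaw) Ry(pitch) Rx(roll)).
In Python, from station import ctrl, imaging, hand_in gives the robot as it stands.
- The arm moves only by the shell command python3 -m pendant 'ROWS' [FORCE]. ROWS is JSON, a list of rows, each a list of 7 numbers: the shift along the tool's x, y, z normalised to -1 to 1, where 1 is 120 mm, then the turn, a rotation vector about the tool's x, y, z normalised to -1 to 1, where 1 is 30 degrees, then the closure, from -1 (fully open) to 1 (shut). A call has 1 to 10 rows; each row shifts and turns the commanded pose from where the row before left it, along the tool's axes as they then stand; what a row does not reach is not made up. A row lasts 1/12 s, in which the tool goes at most 41.7 mm and 7.16 degrees, less where a joint would pass 70% of its speed; a pose out of reach is approached as far as the arm can. A call with a number of a shift or a turn outside -1 to 1 is refused whole. A call with a gripper value outside its range is refused whole. The fingers move at their own pace and stop on an object; FORCE is the grip in N (left out, the last holds). Time passes only in rows, so rows that do not move let the fingers close. It gives the time, the measured TCP pose, the force and the opening at its end, in the units of the state.
- ctrl.get_obs(): the state, without advancing time (a new reading comes with each control period).
- imaging.camera(name): name is "scene" or "top" or "wrist"; returns a dict with "image" (480x640x3 uint8, red, green, blue), "mtx" (3x3 intrinsics, pixels), "rvec" (rotation vector, rad) and "tvec" (3), from world to camera coordinates, as OpenCV has them. Camera axes: x right, y down, z forward; pixel columns grow to the right and rows downward; lengths in m; the calibration is good to about 2 mm. A picture is of the moment at which its call begins. There is no depth.
- hand_in(): hands the job in, once; it reports no verdict.
The state is a dict: "time_s": time; "qpos": joint angles; "joint_vel": joint speeds; "tau": joint torques, N m; "ee_pos": TCP position; "eef_rot": TCP orientation; "force": force on the tool from outside, world axes, zero at the start; "moment": the same for the moment, N m; "grip_width": finger opening in m.
Only numpy, scipy, OpenCV 4.12 (cv2) and the standard library are available. Lean on these libraries where they do the work, as an engineer would, in place of code of your own. Each camera call takes 0.05 s, during which the arm holds its last target.

TASK

Lay the culture flask flat on the shaker's rubber mat, lengthwise between the fixed bar and the sliding bar, and let go of it. Then turn the clamp knob under the front tongue of the shaker's tray until the sliding bar has pushed the flask against the fixed bar and holds it firmly between them, hand-tight at about 10 to 15 N; its brittle plastic cracks above 25 N. Move the sliding bar only by its knob, and leave the other things on the bench where they are.

Things in the scene. Friction and masses are not known exactly. Their poses are not given: they have to be found in the camera images.
- flask: Clear culture flask with blue screw cap, 101 mm long, 48 mm wide, 25 mm high, about 70 g, lying flat on the bench. Origin: on its underside at the middle of its length and width; z up, x across its width, y along its length with the cap at -y. Its straight 48 mm wide flanks run from y = -12 to +46 mm: grip across x at y = +5 to +25 mm.
- shaker: White bench shaker, fixed. Origin: centre of its underside; -x is its front (robot side), +y its left, z up. Tray: x -65 to +105, y -125 to +125 mm, underside at z = 115 mm, 8 mm thick, with a tongue 36 mm wide that juts out in front to x = -100. Below the tongue it is free above z = 31 mm, back to x = -24. On the tray two bars run along x: the sliding one at -y, the fixed one at +y.
- jaw: Sliding bar, 18.5 mm high, 24 mm thick with the sprung rubber strip on its front, x -59 to +89 mm. Origin: in the plane of the strip's face when free, at mat height, at the shaker's x = 0; the bar lies on the -y side of it; axes as the shaker's. The knob drives it along +y towards the fixed bar, 20 mm per radian (rack and pinion). It stays where it is left. The strip's springs give 1 mm for 12 N.
- knob_centre (a point): Centre of the clamp knob: black, fluted, round, 40 mm across, 36 mm tall, on an upright shaft under the tray's tongue, 78 mm above the bench, its top 19 mm below it. Its vertical axis is 5 mm behind the tongue's front edge. Axes as the shaker's. Pinch it across y with fingers leaning in from the front, 25 to 45 degrees off vertical, and turn by swinging them about the axis.
- clamp_knob (a joint): Angle of the clamp knob, rad, 0 to 4.7; 0 to 0.4 at the start. Grows anticlockwise seen from above, which closes the sliding bar. Its brake drags with 0.15 N m either way; each newton of clamping adds 0.020 N m while tightening (0.35 N m in all at 10 N, 0.65 at 25 N). When let go the brake keeps up to about 7 N of clamping; anything more springs back to that.
- mat_centre (a point): Middle of the black rubber mat (x -50 to +80 mm, y -102 to +102 mm of the shaker) on its top face, 124.5 mm above the bench; axes as the shaker's. The fixed bar is like the sliding one, unsprung; its face stands 53 to 62 mm to the +y side of this point. It was set there by hand and is not measured: where the flask meets it must be seen or felt. The bars start 98 to 115 mm apart.
- well_plate: Bystander: clear six-well plate, 86 x 128 x 21 mm, origin centre of its underside.
- dish: Bystander: culture dish 62 mm across, 14 mm high, origin centre of its underside.
- timer: Bystander: bench timer 74 x 62 x 19 mm lying face up, origin centre of its underside.
- marker: Bystander: marker pen 139 mm long, 14 mm high, lying in front of the shaker; origin under its middle.
- tweezers: Bystander: steel tweezers 121 mm long, 9 mm high, lying in front of the shaker; origin under its middle.
Not all that is in view belongs to the job. What is shaped like the flask but green is not meant.

How it is judged:
On the way, in this order (a step that is already met when the one before it is completed fails the run):
1. the flask lies flat on the mat between the two bars, lengthwise, let go and not yet clamped (x of flask in the frame of shaker between -0.045 and 0.075 m and z of flask in the frame of shaker between 0.12 and 0.129 m and angle between flask's own z axis and vertical below 0.08 rad and contact force between the fingers and flask below 0.3 N and y of flask in the frame of shaker between -0.04 and 0.04 m and angle between the y axis of flask and the x axis of shaker, either way round below 0.35 rad and contact force between jaw and flask below 3 N), for 0.2 s.
2. the knob has driven the sliding bar up and the flask is squeezed between both bars (contact force between jaw and flask above 4 N), for 0.2 s.
At the end, for the whole second after the job is handed in: The flask lies flat on the mat (tilt under 0.08 rad), square between the bars (within 0.06 rad), at rest and released; the sliding bar presses on it with more than 4 N (x of flask in the frame of shaker between -0.045 and 0.075 m and z of flask in the frame of shaker between 0.12 and 0.129 m and angle between flask's own z axis and vertical below 0.08 rad and contact force between the fingers and flask below 0.3 N and contact force between jaw and flask above 4 N and angle between the y axis of flask and the x axis of shaker, either way round below 0.06 rad and linear speed of flask below 0.01 m/s); the robot touches nothing.
It fails at once if the sliding bar presses on the flask with more than 25 N (it cracks) (contact force between jaw and flask above 25 N).
It fails at once if the sliding bar is pushed by the robot itself (over 4 N) instead of by its knob (contact force between any of the fingers, the arm and jaw above 4 N).
It fails at once if another thing on the bench is moved more than 20 mm (distance of any of well_plate, dish, timer, marker, tweezers from where it was at the start of the episode above 0.02 m).
It also fails if it takes over 72 s, if anything falls off the work surface, if the arm or the gripper's body presses on something with over 40 N, if the wrist force passes 120 N, or if a joint passes its speed limit or range.

## Working session

There is one attempt and no reset: what is moved stays moved. The work goes in short steps, Python scripts to look and compute and a shell command to move; the robot and the scene stay as the last step left them, time stands still between calls to the robot, and variables do not carry over. Pictures are saved under pics/ and viewed, and the job is handed in when it is done.

```bash
ls; mkdir -p pics
python3 - <<'E'
from station import ctrl, imaging
import cv2
print(ctrl.get_obs())
for n in("scene","top","wrist"):
    c=imaging.camera(n); cv2.imwrite(f"pics/{n}0.png",c["image"][:,:,::-1]); print(n,c["mtx"].tolist(),c["rvec"],c["tvec"])
E
```

```text
pics
{'time_s': 0.0, 'qpos': array([ 1.08241124e+00,  3.00482911e-01,  1.52158106e+00,  2.04314795e-05,
        1.32068255e+00, -6.65852662e-02]), 'joint_vel': array([ 0.000854  , -0.00091265,  0.00024829, -0.00011756,  0.00028854,
       -0.00080236]), 'tau': array([ 1.01253620e-03, -5.31807768e+01, -3.52741277e+01,  7.08496361e-02,
        2.42885237e-02, -3.87166165e-05]), 'ee_pos': array([0.225095  , 0.50166832, 0.30207979]), 'eef_rot': array([-3.14044266e+00, -9.65198892e-05,  2.71978771e+00]), 'force': array([1.30887249, 0.42405931, 0.22227418]), 'moment': array([-0.04198628,  0.0201902 , -0.00673189]), 'grip_width': 0.09395507895621255}
scene [[438.48138548570245, 0.0, 322.07345469242523], [0.0, 438.48138548570245, 237.79635045576538], [0.0, 0.0, 1.0]] [ 2.19496827 -0.90148819  0.40945486] [-0.42400817  0.2969372   0.73257515]
top [[562.1274216901036, 0.0, 329.9109955757296], [0.0, 562.1274216901036, 246.7611545823956], [0.0, 0.0, 1.0]] [ 2.2043413  -2.17537351  0.05886269] [-0.07363671  0.52395877  1.42024438]
wrist [[362.34561596082864, 0.0, 314.31725304382405], [0.0, 362.34561596082864, 238.08191205279158], [0.0, 0.0, 1.0]] [-2.47029392 -1.59747869 -0.18486174] [-0.54885417 -0.02423721  0.3884643 ]
```

View pics/scene0.png

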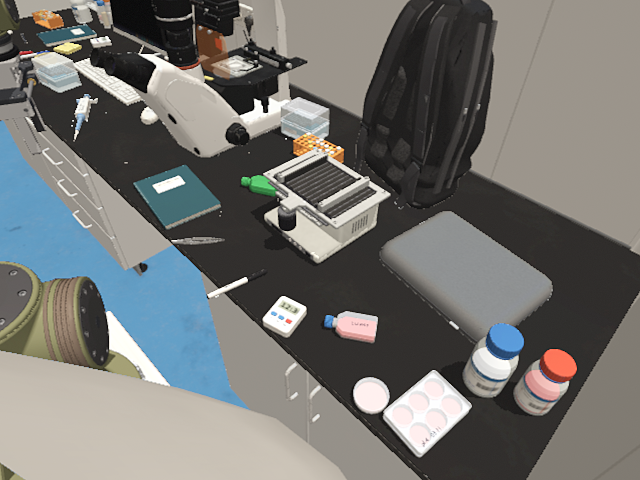

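View pics/top0.png

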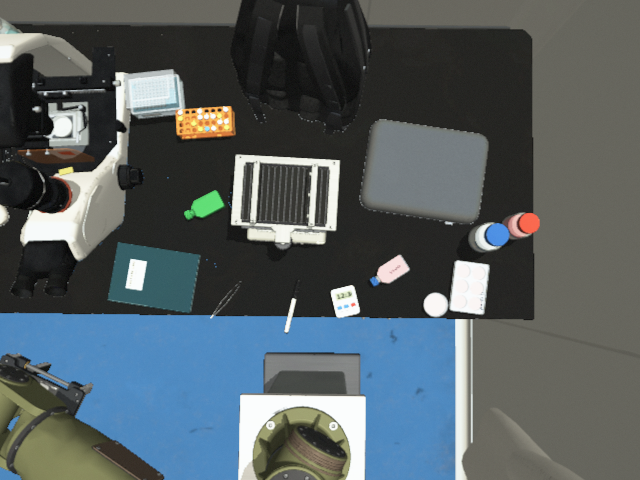

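View pics/wrist0.png

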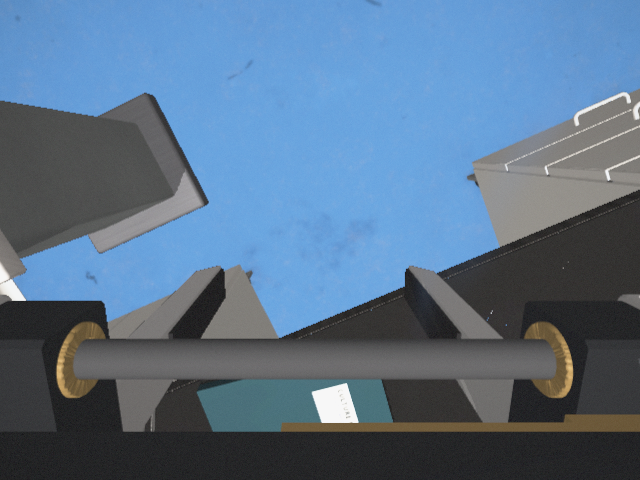

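The top view shows the pink flask with its blue cap at (390,270), the shaker at (285,195) and the knob at (283,243). The green decoy is at (205,205). The marker (292,305) and tweezers (226,298) lie in front of the shaker.

```bash
cat > h.py <<'E'
import numpy as np, cv2
from station import ctrl, imaging
def cam(n):
    c=imaging.camera(n); c["R"]=cv2.Rodrigues(np.array(c["rvec"],float))[0]; c["t"]=np.array(c["tvec"],float).ravel(); return c
def ray(c,uv,z):
    uv=np.atleast_2d(np.array(uv,float)); K=np.array(c["mtx"])
    d=np.c_[uv,np.ones(len(uv))]@np.linalg.inv(K).T@c["R"]; o=-c["R"].T@c["t"]
    return o+d*((z-o[2])/d[:,2])[:,None]
def proj(c,P):
    P=np.atleast_2d(np.array(P,float)); return cv2.projectPoints(P,np.array(c["rvec"],float),np.array(c["tvec"],float),np.array(c["mtx"]),None)[0][:,0]
def save(c,name,roi=None,s=1):
    im=c["image"][:,:,::-1]
    if roi: x0,y0,x1,y1=roi; im=im[y0:y1,x0:x1]
    cv2.imwrite("pics/"+name,cv2.resize(im,None,fx=s,fy=s,interpolation=cv2.INTER_CUBIC))
E
python3 - <<'E'
from h import *
c=cam("top"); save(c,"topz.png",(220,145,360,255),5); save(c,"topf.png",(360,245,420,295),10)
s=cam("scene"); save(s,"scz.png",(255,140,395,265),5); save(s,"scf.png",(315,300,390,350),10)
E
```

```text
(no output)
```

View pics/topz.png

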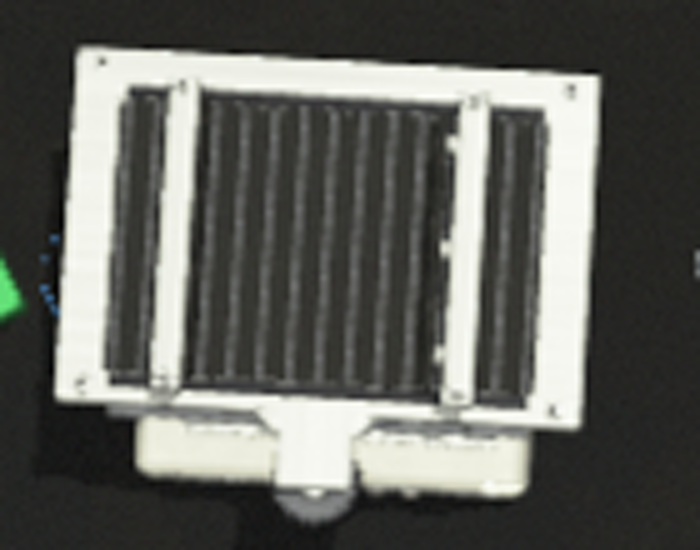

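View pics/topf.png

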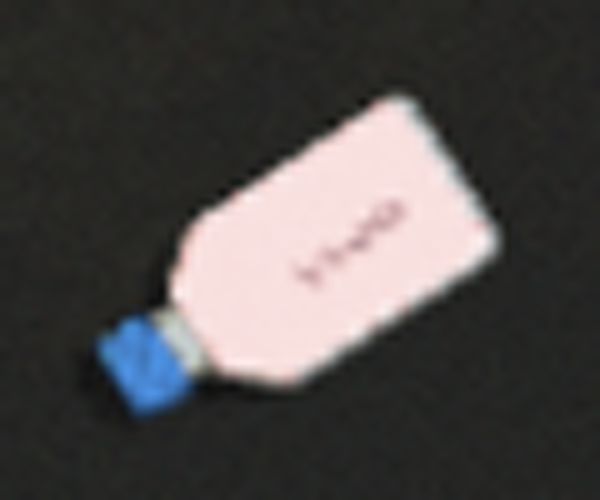

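View pics/scz.png

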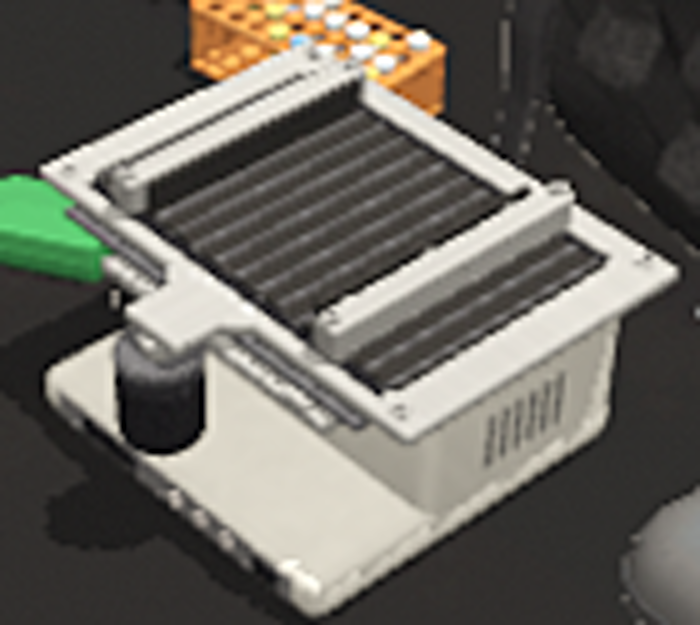

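View pics/scf.png

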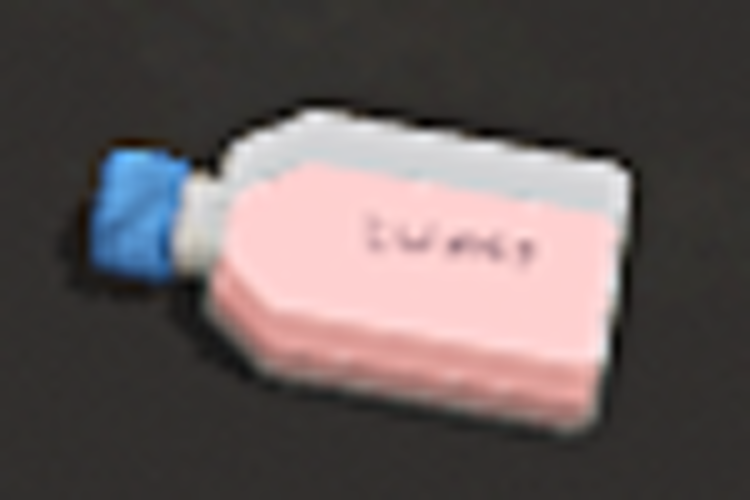

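Run:
```python
from h import *
np.set_printoptions(precision=4,suppress=True)
c=cam("top"); s=cam("scene")
print("campos",-c["R"].T@c["t"],-s["R"].T@s["t"])
f=lambda p,o,k:(np.array(p,float)+.5)/k-.5+np.array(o)
# tray corners: BL?, order FL..: topz (78,47) back-left,(601,75) back-right,(580,428) front-right,(55,402) front-left
q=f([(78,47),(601,75),(580,428),(55,402)],(220,145),5)
T=ray(c,q,.123)[:,:2]; print(T)
BL,BR,FR,FL=T
ctr=T.mean(0); xa=(BL+BR-FL-FR); ya=(BL+FL-BR-FR)
print("len",np.linalg.norm(xa)/2,np.linalg.norm(ya)/2)
yx=np.arctan2(xa[1],xa[0]); yy=np.arctan2(ya[1],ya[0])-np.pi/2; print("yaw",yx,yy)
yaw=(yx*170+yy*250)/420
R=np.array([[np.cos(yaw),-np.sin(yaw)],[np.sin(yaw),np.cos(yaw)]])
o=ctr-R@[.02,0]; print("shaker origin",o,yaw,"knob",o+R@[-.095,0],"mat",o+R@[.015,0])
np.save("sh.npy",[*o,yaw])
# bars: edges
for n,p,z in [("fix outer",[(170,90),(151,385)],.143),("fix inner",[(201,90),(183,385)],.143),("slid inner",[(460,100),(443,400)],.143),("slid outer",[(490,100),(471,400)],.143),("tongue front",[(278,485),(352,490)],.123)]:
    P=ray(c,f(p,(220,145),5),z)[:,:2]; print(n,(P-o)@R)
# scene check of tray corners: scz left(40,165) FL? 
qs=f([(40,168),(320,42),(679,270),(408,438)],(255,140),5); print("scene tray FL,BL,BR,FR",((ray(s,qs,.123)[:,:2]-o)@R))
# flask
for cc,nm in((c,"top"),(s,"scene")):
    im=cc["image"]; hsv=cv2.cvtColor(im,cv2.COLOR_RGB2HSV)
    x0,y0,x1,y1=(360,245,420,295) if nm=="top" else (315,300,390,350)
    m=(hsv[:,:,2]>100).astype(np.uint8); mm=np.zeros_like(m); mm[y0:y1,x0:x1]=m[y0:y1,x0:x1]
    b=((hsv[:,:,0]>95)&(hsv[:,:,0]<125)&(hsv[:,:,1]>120)&(mm>0))
    capz=.0125 if nm=="scene" else .02
    body=(mm>0)&~b
    n,l,st,cen=cv2.connectedComponentsWithStats(body.astype(np.uint8)); i=1+st[1:,4].argmax()
    cap=np.argwhere(b)[:,::-1].mean(0); bc=cen[i]
    pts=np.argwhere(l==i)[:,::-1].astype(np.float32)
    Pb=ray(cc,pts,.0255)[:,:2].astype(np.float32) if nm=="top" else ray(cc,pts,.0125)[:,:2].astype(np.float32)
    print(nm,"cap",ray(cc,cap,capz),"bodycen",ray(cc,bc,.02),"rect",cv2.minAreaRect(Pb*1000))
```

```text
campos [ 0.4417 -0.0734  1.4479] [ 0.0603 -0.5183  0.7296]
[[ 0.7373  0.1617]
 [ 0.7269 -0.088 ]
 [ 0.558  -0.0801]
 [ 0.5671  0.1686]]
len 0.16967251993565552 0.24939908650006853
yaw -0.04368660062511563 -0.039112069295326624
shaker origin [0.6274 0.0414] -0.04096366530976503 knob [0.5324 0.0453] mat [0.6423 0.0408]
fix outer [[ 0.0825  0.0765]
 [-0.0568  0.0767]]
fix inner [[ 0.0833  0.062 ]
 [-0.0559  0.0618]]
slid inner [[ 0.0851 -0.0597]
 [-0.0564 -0.0597]]
slid outer [[ 0.0858 -0.0738]
 [-0.0557 -0.0728]]
tongue front [[-0.099   0.0168]
 [-0.0995 -0.0182]]
scene tray FL,BL,BR,FR [[-0.0612  0.1272]
 [ 0.1115  0.121 ]
 [ 0.1063 -0.1233]
 [-0.0626 -0.1227]]
top cap [[ 0.4387 -0.1791  0.02  ]] bodycen [[ 0.4683 -0.2249  0.02  ]] rect ((466.3558044433594, -221.45700073242188), (48.86880111694336, 86.43427276611328), 34.124534606933594)
scene cap [[ 0.441  -0.1761  0.0125]] bodycen [[ 0.4668 -0.2256  0.02  ]] rect ((469.5546569824219, -218.79437255859375), (63.35301971435547, 87.73921203613281), 33.32005310058594)
```

```bash
cat >> h.py <<'E'
from scipy.spatial.transform import Rotation as Ro
def to(pos,Rt):
    """print the normalised total shift (tool axes now) and rotvec for target"""
    o=ctrl.get_obs(); R=Ro.from_euler("xyz",o["eef_rot"]); d=R.inv().apply(np.array(pos)-o["ee_pos"])
    r=(R.inv()*Rt).as_rotvec()
    print("t",o["time_s"],"pos",np.round(o["ee_pos"],4),"shift/0.12",np.round(d/.12,3),"|mm|",round(np.linalg.norm(d)*1e3,1),"turn/30deg",np.round(r/np.radians(30),3),"deg",round(np.degrees(np.linalg.norm(r)),2))
E
python3 -m pendant '[[-0.17,-0.19,0,0,0,0,-1],[-0.17,-0.19,0,0,0,0,-1],[-0.17,-0.19,0,0,0,0,-1],[-0.17,-0.19,0,0,0,0,-1],[-0.17,-0.19,0,0,0,0,-1],[-0.17,-0.19,0,0,0,0,-1],[-0.17,-0.19,0,0,0,0,-1],[-0.17,-0.19,0,0,0,0,-1],[-0.17,-0.19,0,0,0,0,-1],[-0.17,-0.19,0,0,0,0,-1]]' 20
python3 - <<'E'
from h import *
to([.4686,-.2248,.2],Ro.from_euler("xyz",[np.pi,0,np.radians(123.7)]))
E
```

```text
time_s: 1.18
ee_pos: [0.318, 0.2089, 0.3028]
eef_rot: [3.141, 0.0, 2.72]
force: [0.1, -0.7, 0.3]
grip_width: 0.0938
t 1.1833 pos [0.318  0.2089 0.3028] shift/0.12 [-2.623 -2.784  0.856] |mm| 470.4 turn/30deg [1.000e-03 0.000e+00 1.072e+00] deg 32.15
```

```bash
python3 -m pendant '[[-0.17,-0.18,0,0,0,0,-1],[-0.17,-0.18,0,0,0,0,-1],[-0.17,-0.18,0,0,0,0,-1],[-0.17,-0.18,0,0,0,0,-1],[-0.17,-0.18,0,0,0,0,-1],[-0.17,-0.18,0,0,0,0,-1],[-0.17,-0.18,0,0,0,0,-1],[-0.17,-0.18,0,0,0,0,-1],[-0.17,-0.18,0,0,0,0,-1],[-0.17,-0.18,0,0,0,0,-1]]' 20
python3 -m pendant '[[-0.17,-0.18,0,0,0,0,-1],[-0.17,-0.18,0,0,0,0,-1],[-0.17,-0.18,0,0,0,0,-1],[0,0,0.15,0,0,0.214,-1],[0,0,0.15,0,0,0.214,-1],[0,0,0.15,0,0,0.214,-1],[0,0,0.15,0,0,0.214,-1],[0,0,0.15,0,0,0.214,-1]]' 20
python3 - <<'E'
from h import *
to([.4686,-.2248,.1],Ro.from_euler("xyz",[np.pi,0,np.radians(123.7)]))
print(ctrl.get_obs()["qpos"])
save(cam("wrist"),"w1.png")
E
```

```text
time_s: 2.02
ee_pos: [0.4158, -0.0719, 0.3028]
eef_rot: [3.142, 0.0, 2.72]
force: [0.8, 0.2, 0.1]
grip_width: 0.0939
time_s: 2.68
ee_pos: [0.4449, -0.1546, 0.2118]
eef_rot: [3.141, 0.0, 2.154]
force: [-0.1, 0.9, -0.9]
grip_width: 0.094
t 2.6833 pos [ 0.4449 -0.1546  0.2118] shift/0.12 [-0.597 -0.157  0.932] |mm| 134.2 turn/30deg [ 0.    0.   -0.01] deg 0.3
[-4.12182041e-01  2.27227785e-01  1.84030784e+00  1.28555758e-05
  1.07390208e+00 -9.95203002e-01]
```

View pics/w1.png

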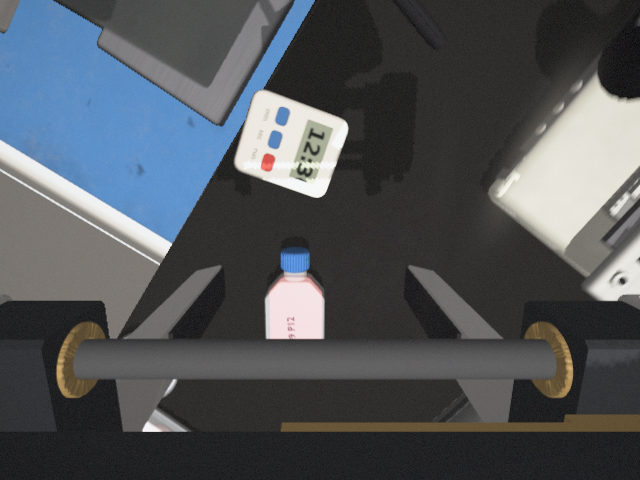

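The flask stands upright between the fingers at about (295,300), in line with the tool. I'll shift along the tool and then go down.

```bash
python3 -m pendant '[[-0.2,-0.05,0,0,0,0,-1],[-0.2,-0.05,0,0,0,0,-1],[-0.197,-0.057,0.05,0,0,0,-1],[0,0,0.15,0,0,0,-1],[0,0,0,0,0,0,-1]]' 20
python3 - <<'E'
from h import *
to([.4686,-.2248,.1015],Ro.from_euler("xyz",[np.pi,0,np.radians(123.7)]))
save(cam("wrist"),"w2.png")
c=cam("top"); save(c,"t2.png",(340,200,500,320),5)
E
```

```text
time_s: 3.15
ee_pos: [0.4684, -0.225, 0.1866]
eef_rot: [-3.14, -0.003, 2.161]
force: [0.5, 0.2, -0.5]
grip_width: 0.0938
t 3.15 pos [ 0.4684 -0.225   0.1866] shift/0.12 [-0.002  0.004  0.709] |mm| 85.1 turn/30deg [-0.003 -0.006  0.003] deg 0.23
```

View pics/w2.png

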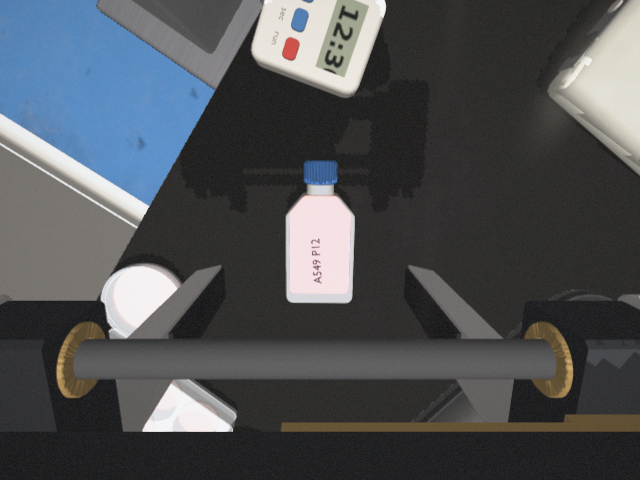

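Flask centred at (320,245) between the fingers and still upright. Going down and closing.

```bash
python3 -m pendant '[[0,0,0.2,0,0,0,-1],[0,0,0.2,0,0,0,-1],[0,0,0.2,0,0,0,-1],[0,0,0.1,0,0,0,-1],[0,0,0,0,0,0,-1],[0,0,0,0,0,0,-1],[0,0,0,0,0,0,1],[0,0,0,0,0,0,1],[0,0,0,0,0,0,1],[0,0,0,0,0,0,1]]' 15
python3 -m pendant '[[0,0,0,0,0,0,1],[0,0,0,0,0,0,1],[0,0,0,0,0,0,1],[0,0,0,0,0,0,1]]' 15
python3 - <<'E'
from h import *
to([.4686,-.2248,.1015],Ro.from_euler("xyz",[np.pi,0,np.radians(123.7)]))
c=cam("top"); save(c,"t3.png",(340,200,500,320),5)
s=cam("scene"); save(s,"s3.png",(255,240,415,360),5)
E
```

```text
time_s: 4.08
ee_pos: [0.4693, -0.2247, 0.1054]
eef_rot: [3.141, 0.001, 2.16]
force: [0.3, -0.1, 0.5]
grip_width: 0.0708
time_s: 4.42
ee_pos: [0.4691, -0.2246, 0.1047]
eef_rot: [3.142, 0.0, 2.16]
force: [0.7, 0.7, 1.3]
grip_width: 0.0478
t 4.4167 pos [ 0.4691 -0.2246  0.1047] shift/0.12 [ 0.001 -0.005  0.027] |mm| 3.3 turn/30deg [0.    0.    0.001] deg 0.04
```

View pics/s3.png

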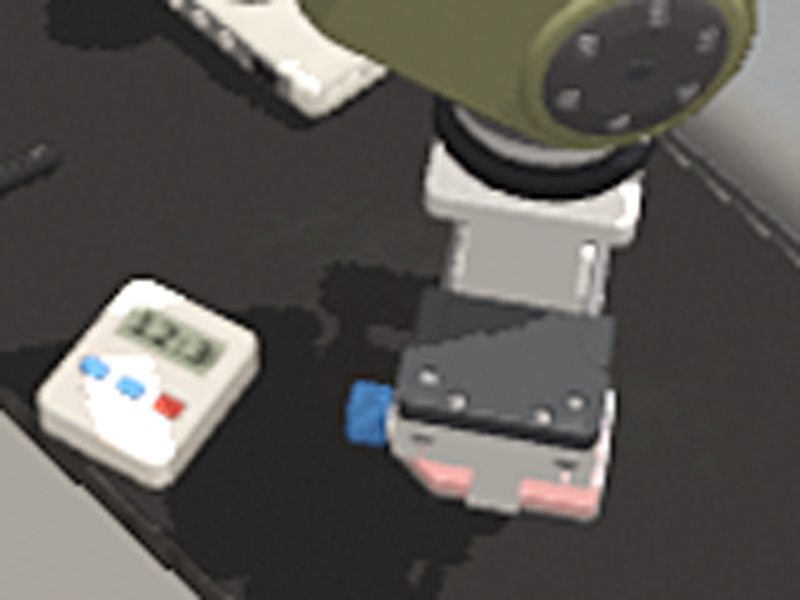

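```bash
python3 -m pendant '[[0,0,-0.1,0,0,0,1],[0,0,-0.2,0,0,0,1],[0,0,-0.25,0,0,-0.2246,1],[0,0,-0.25,0,0,-0.2246,1],[0,0,-0.25,0,0,-0.2246,1],[0,0,-0.25,0,0,-0.2246,1],[0,0,-0.25,0,0,-0.2246,1],[0,0,-0.1,0,0,-0.2246,1],[0,0,0,0,0,-0.2246,1],[0,0,0,0,0,-0.2246,1]]' 15
python3 - <<'E'
from h import *
x,y,yaw=np.load("sh.npy"); R=np.array([[np.cos(yaw),-np.sin(yaw)],[np.sin(yaw),np.cos(yaw)]])
p=[x,y]+R@[.027,.004]; print(p,yaw)
to([*p,.3],Ro.from_euler("xyz",[np.pi,0,np.pi+yaw])); print(ctrl.get_obs()["grip_width"])
c=cam("top"); save(c,"t4.png",(200,100,520,340),2.5)
E
```

```text
time_s: 5.35
ee_pos: [0.4689, -0.2245, 0.3045]
eef_rot: [-3.141, 0.002, 3.106]
force: [-0.7, -0.6, -0.8]
grip_width: 0.0478
[0.65450162 0.04425558] -0.04096366530976503
t 5.35 pos [ 0.4689 -0.2245  0.3045] shift/0.12 [-1.466  2.293  0.038] |mm| 326.6 turn/30deg [-0.002  0.004  0.011] deg 0.34
0.047809733738034196
```

View pics/t4.png

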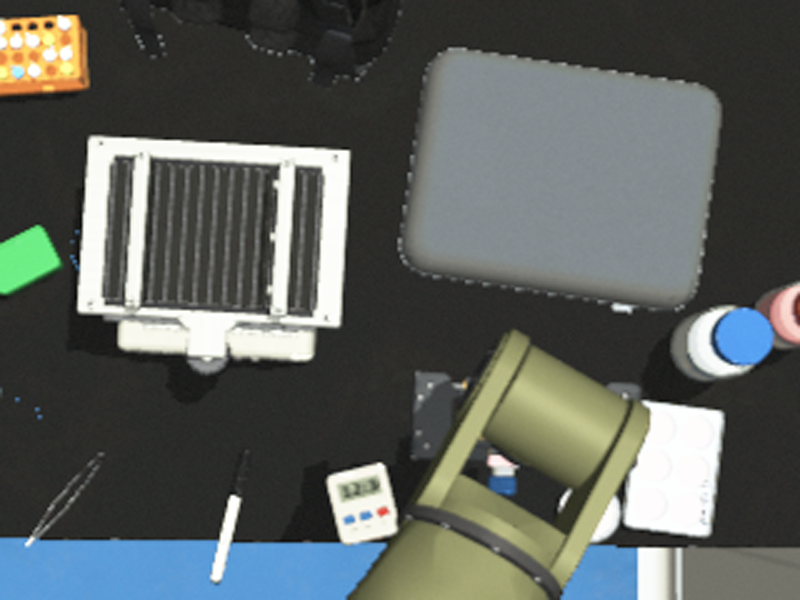

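```bash
python3 -m pendant '[[-0.146,0.229,0,0,0,0,1],[-0.146,0.229,0,0,0,0,1],[-0.146,0.229,0,0,0,0,1],[-0.146,0.229,0,0,0,0,1],[-0.146,0.229,0,0,0,0,1],[-0.146,0.229,0,0,0,0,1],[-0.146,0.229,0,0,0,0,1],[-0.146,0.229,0,0,0,0,1],[-0.146,0.229,0,0,0,0,1],[-0.146,0.229,0,0,0,0.01,1]]' 15
python3 -m pendant '[[0,0,0.05,0,0,0,1],[0,0,0,0,0,0,1]]'
python3 - <<'E'
from h import *
to([.6545,.0443,.2305],Ro.from_euler("xyz",[np.pi,0,np.pi-.041])); print(ctrl.get_obs()["grip_width"],ctrl.get_obs()["qpos"])
save(cam("wrist"),"w5.png"); save(cam("scene"),"s5.png",(235,100,415,265),4)
E
```

```text
time_s: 6.23
ee_pos: [0.6559, 0.0443, 0.3031]
eef_rot: [-3.142, -0.0, 3.092]
force: [0.0, -0.3, -0.3]
grip_width: 0.0476
time_s: 6.4
ee_pos: [0.6554, 0.0441, 0.2953]
eef_rot: [-3.141, -0.002, 3.095]
force: [0.0, -0.0, -1.3]
grip_width: 0.0474
t 6.4 pos [0.6554 0.0441 0.2953] shift/0.12 [0.006 0.002 0.54 ] |mm| 64.8 turn/30deg [-0.    -0.004 -0.011] deg 0.37
0.04743022807007434 [ 1.13984600e-02  5.49745768e-01  1.18670461e+00 -9.06285939e-05
  1.40745677e+00 -1.51243649e+00]
```

View pics/w5.png

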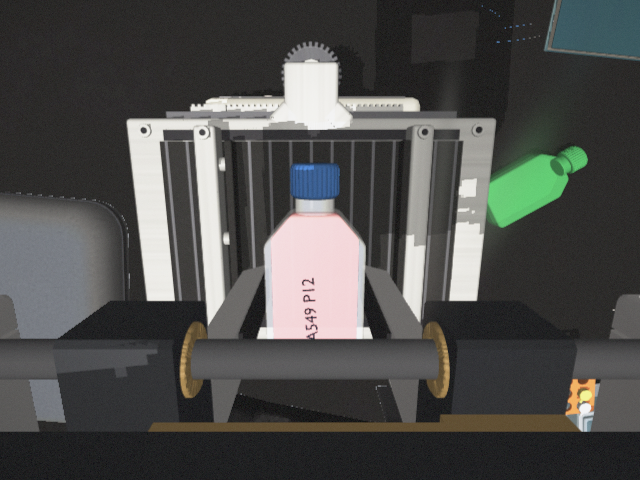

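View pics/s5.png

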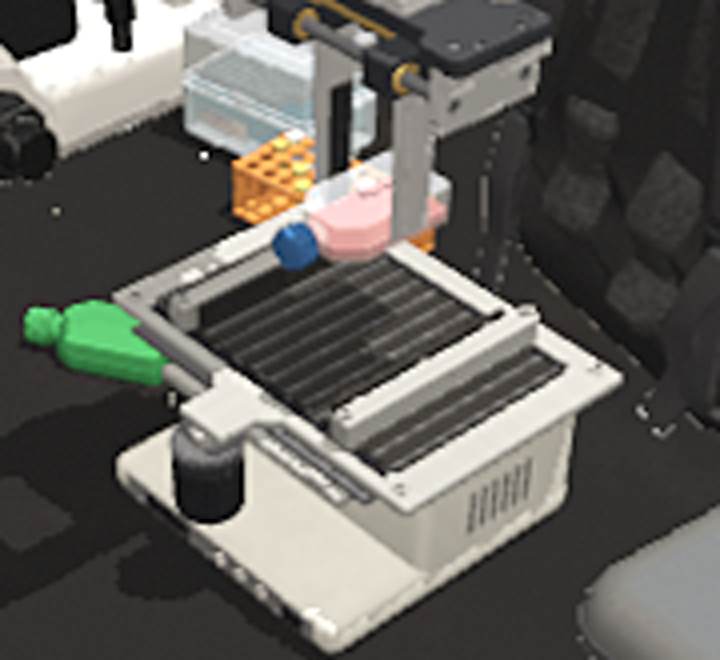

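The wrist view shows the flask centred at column 315, between the sliding bar's inner edge (about 230) and the fixed bar's (about 400). It is square to the tray. Lowering.

```bash
python3 -m pendant '[[0,0,0.12,0,0,0,1],[0,0,0.15,0,0,-0.01,1],[0,0,0.12,0,0,0,1],[0,0,0.06,0,0,0,1],[0,0,0.04,0,0,0,1],[0,0,0.02,0,0,0,1],[0,0,0,0,0,0,1],[0,0,0,0,0,0,1]]' 15
python3 - <<'E'
from h import *
to([.6545,.0443,.2295],Ro.from_euler("xyz",[np.pi,0,np.pi-.041])); print(ctrl.get_obs()["force"])
save(cam("scene"),"s6.png",(235,100,415,265),4)
E
```

```text
time_s: 7.17
ee_pos: [0.6556, 0.0426, 0.2364]
eef_rot: [3.142, 0.001, 3.1]
force: [-0.2, -0.2, -0.3]
grip_width: 0.0476
t 7.1667 pos [0.6556 0.0426 0.2364] shift/0.12 [0.01  0.014 0.057] |mm| 7.2 turn/30deg [ 0.     0.002 -0.001] deg 0.07
[-0.15526466 -0.21486698 -0.3031916 ]
```

View pics/s6.png

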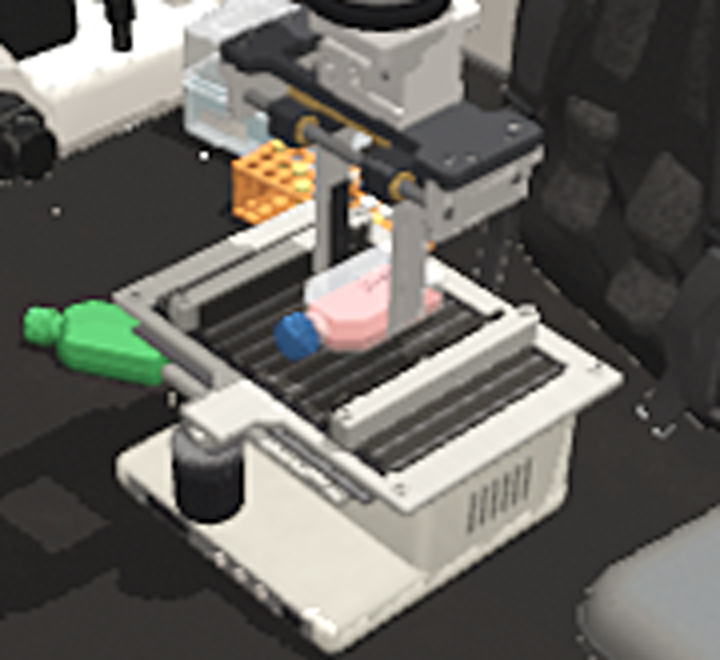

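```bash
python3 -m pendant '[[0,0,0.02,0,0,0,1],[0,0,0.015,0,0,0,1],[0,0,0.01,0,0,0,1],[0,0,0,0,0,0,1]]' 15
python3 -m pendant '[[0,0,0.006,0,0,0,1],[0,0,0.006,0,0,0,1],[0,0,0,0,0,0,1]]' 15
```

```text
time_s: 7.55
ee_pos: [0.6554, 0.0428, 0.2297]
eef_rot: [-3.142, -0.0, 3.1]
force: [-0.3, -0.1, -0.6]
grip_width: 0.0476
time_s: 7.8
ee_pos: [0.6555, 0.0428, 0.2293]
eef_rot: [3.142, 0.0, 3.1]
force: [-3.5, -0.3, 4.0]
grip_width: 0.048
```

Contact with the mat (4 N upwards). Opening partway, so the fingers stay clear of the bars.

```bash
python3 -m pendant '[[0,0,0,0,0,0,-0.1],[0,0,0,0,0,0,-0.2],[0,0,0,0,0,0,-0.35],[0,0,0,0,0,0,-0.35],[0,0,0,0,0,0,-0.35]]' 15
python3 -m pendant '[[0,0,-0.1,0,0,0,-0.35],[0,0,-0.2,0,0,0,-0.35],[0,0,-0.3,0,0,0,-0.35],[0,0,-0.3,0,0,0,-0.35],[0,0,0,0,0,0,-0.35]]' 15
python3 - <<'E'
from h import *
save(cam("wrist"),"w7.png"); save(cam("scene"),"s7.png",(235,100,415,265),4)
print(ctrl.get_obs()["ee_pos"])
E
```

```text
time_s: 8.22
ee_pos: [0.6554, 0.0428, 0.2285]
eef_rot: [-3.142, -0.0, 3.1]
force: [0.4, 0.7, -0.6]
grip_width: 0.0634
time_s: 8.63
ee_pos: [0.6561, 0.0428, 0.3457]
eef_rot: [3.141, 0.012, 3.1]
force: [0.1, -0.3, 0.8]
grip_width: 0.0636
[0.65552286 0.04280695 0.33889948]
```

View pics/w7.png

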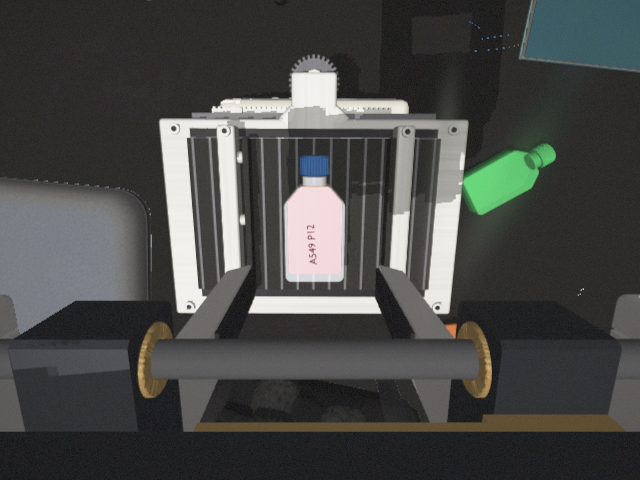

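View pics/s7.png

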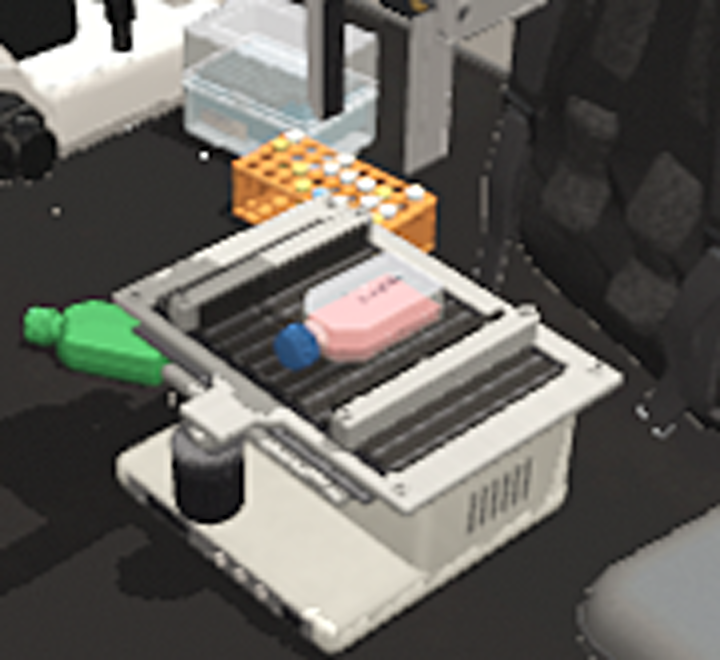

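Flask lies flat and square at (314,235), released and clear of both bars. Next I measure the gap and the knob, then move to a pose in front of the knob.

```bash
cat >> h.py <<'E'
X,Y,YAW=np.load("sh.npy"); RS=np.array([[np.cos(YAW),-np.sin(YAW)],[np.sin(YAW),np.cos(YAW)]])
KN=np.array([X,Y])+RS@[-.095,0]; KN=np.array([*KN,.078])
AL=np.radians(40)
def sh(P): return (np.atleast_2d(P)[:,:2]-[X,Y])@RS
def kpose(psi,back=0,kn=None,al=AL):
    kn=KN if kn is None else kn
    h=YAW+np.radians(psi)
    z=np.array([np.sin(al)*np.cos(h),np.sin(al)*np.sin(h),-np.cos(al)]); y=np.array([-np.sin(h),np.cos(h),0]); x=np.cross(y,z)
    return kn-(.078+back)*z, Ro.from_matrix(np.c_[x,y,z])
E
python3 - <<'E'
from h import *
np.set_printoptions(precision=4,suppress=True)
w=cam("wrist"); save(w,"w8.png",(150,40,490,300),2.3); save(w,"w8k.png",(270,40,360,110),8)
s=cam("scene")
print("scene knob",sh(ray(s,[(286.9,218)],.078)))
print("wrist tongue front edge",sh(ray(w,[(293,72),(337,72)],.123)), "flask",sh(ray(w,[(285,235),(344,235)],.14)))
print("wrist tray corners", sh(ray(w,[(161,121),(468,121)],.123)))
p,R=kpose(-45,.09); print(p); to(p,R)
E
```

```text
scene knob [[-0.0886  0.007 ]]
wrist tongue front edge [[-0.0961 -0.0146]
 [-0.0961  0.0189]] flask [[ 0.027  -0.0218]
 [ 0.0271  0.025 ]]
wrist tray corners [[-0.0607 -0.1183]
 [-0.0604  0.1219]]
[0.4593 0.1247 0.2067]
t 8.8333 pos [0.6552 0.0428 0.3359] shift/0.12 [1.659 0.615 1.079] |mm| 248.6 turn/30deg [ 0.522 -1.265  1.437] deg 59.54
```

View pics/w8.png

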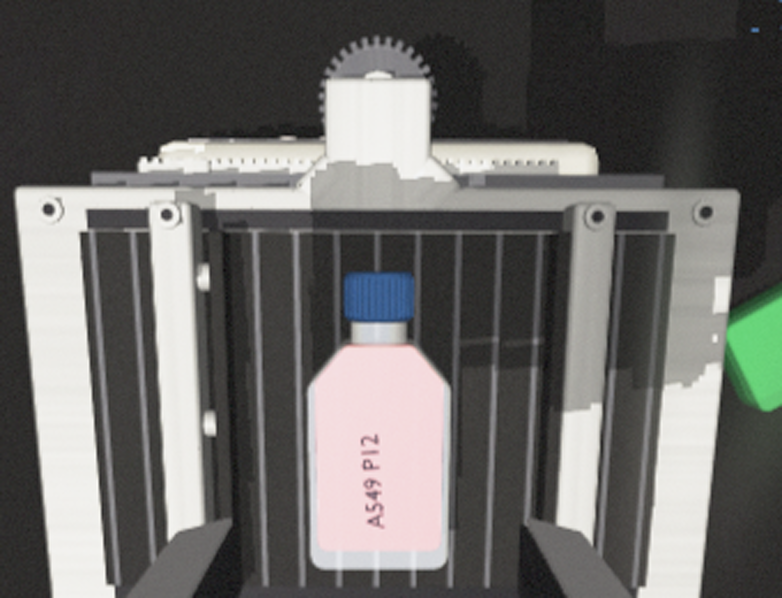

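View pics/w8k.png

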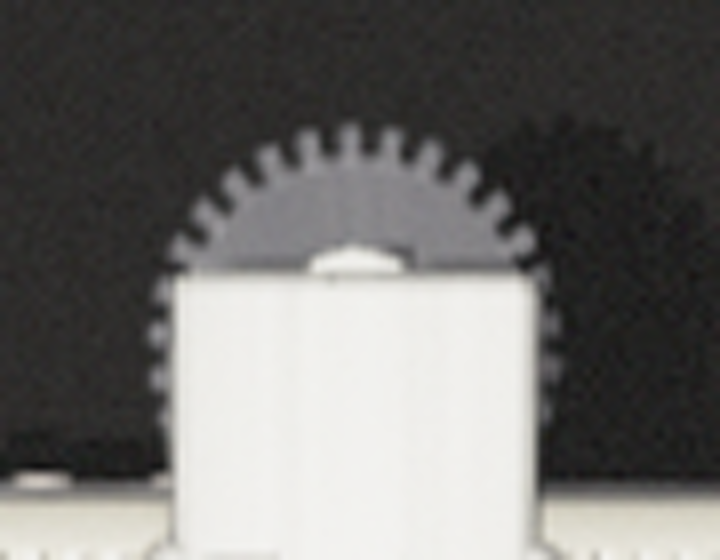

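```bash
python3 -m pendant '[[0.1,0.04,0,0,0,0,-1],[0.2,0.1,0,0,0,0,-1],[0.3,0.13,0,0,0,0,-1],[0.3,0.13,0,0,0,0,-1],[0.3,0.13,0,0,0,0,-1],[0.2,0.06,0,0,0,0,-1],[0.2,0.02,0,0,0,0,-1],[0,0,0,0,0,0,-1],[0,0,0,0,0,0,-1]]' 15
python3 - <<'E'
from h import *
np.set_printoptions(precision=4,suppress=True)
w=cam("wrist"); save(w,"w9.png")
print(ctrl.get_obs()["qpos"])
p,R=kpose(-45,.09); print(p); to(p,R)
E
```

```text
time_s: 9.58
ee_pos: [0.4661, 0.124, 0.3364]
eef_rot: [-3.141, -0.0, 3.101]
force: [-0.1, -0.1, 0.2]
grip_width: 0.0939
[ 0.1834  0.1235  1.6554 -0.      1.3632 -1.3463]
[0.4593 0.1247 0.2067]
t 9.6333 pos [0.4668 0.1238 0.3363] shift/0.12 [0.062 0.005 1.08 ] |mm| 129.8 turn/30deg [ 0.522 -1.264  1.437] deg 59.52
```

View pics/w9.png

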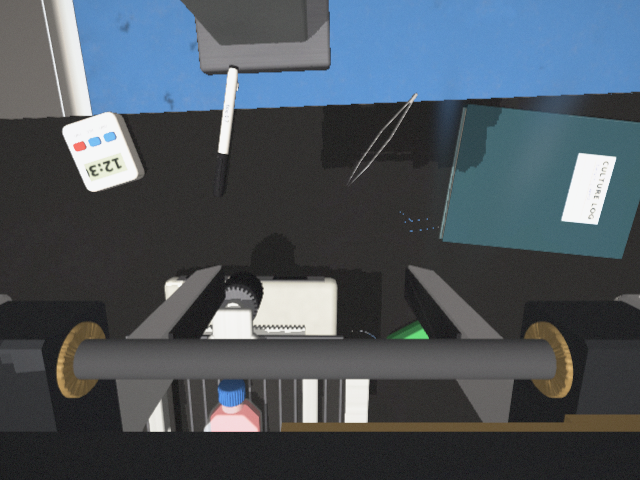

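```bash
python3 -m pendant '[[0,0,0,0.058,-0.1404,0.1597,-1],[0,0,0,0.058,-0.1404,0.1597,-1],[0,0,0,0.058,-0.1404,0.1597,-1],[0,0,0,0.058,-0.1404,0.1597,-1],[0,0,0,0.058,-0.1404,0.1597,-1],[0,0,0,0.058,-0.1404,0.1597,-1],[0,0,0,0.058,-0.1404,0.1597,-1],[0,0,0,0.058,-0.1404,0.1597,-1],[0,0,0,0.058,-0.1404,0.1597,-1],[0,0,0,0,0,0,-1]]' 15
python3 - <<'E'
from h import *
np.set_printoptions(precision=4,suppress=True)
w=cam("wrist"); save(w,"w10.png")
print(ctrl.get_obs()["qpos"])
p,R=kpose(-45,.09); print(p); to(p,R)
E
```

```text
time_s: 10.47
ee_pos: [0.4671, 0.1242, 0.3352]
eef_rot: [3.141, 0.701, 2.31]
force: [0.4, 0.4, -1.4]
grip_width: 0.0941
[ 0.4016  0.0654  1.8166 -0.7379  1.1157 -0.0579]
[0.4593 0.1247 0.2067]
t 10.5167 pos [0.4671 0.1243 0.3355] shift/0.12 [ 0.724 -0.043  0.793] |mm| 129.0 turn/30deg [-0.001 -0.004  0.006] deg 0.21
```

View pics/w10.png

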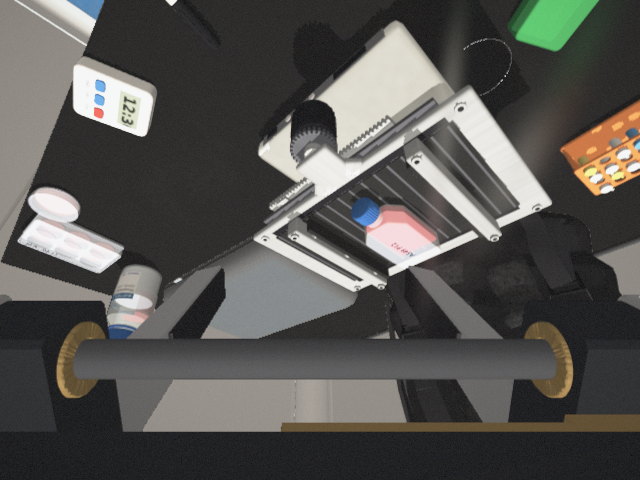

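```bash
python3 -m pendant '[[0.12,-0.01,0.13,0,0,0,-0.4],[0.2,-0.01,0.22,0,0,0,-0.4],[0.2,-0.01,0.22,0,0,0,-0.4],[0.2,-0.01,0.22,0,0,0,-0.4],[0,0,0,0,0,0,-0.4],[0,0,0,0,0,0,-0.4]]' 15
python3 - <<'E'
from h import *
np.set_printoptions(precision=4,suppress=True)
w=cam("wrist"); save(w,"w11.png"); save(cam("scene"),"s11.png",(205,80,405,280),3)
print(ctrl.get_obs()["qpos"])
p,R=kpose(-45,.09); print(p); to(p,R)
pr=proj(w,[KN,KN+[0,0,.018],KN-[0,0,.018],[*(np.array([X,Y])+RS@[-.1,.018]),.123],[*(np.array([X,Y])+RS@[-.1,-.018]),.123]]); print(pr)
E
```

```text
time_s: 11.02
ee_pos: [0.4599, 0.1241, 0.2081]
eef_rot: [-3.137, 0.696, 2.319]
force: [-0.5, 0.2, 1.6]
grip_width: 0.0661
[ 0.4083  0.2218  1.9641 -0.8792  0.9064  0.2116]
[0.4593 0.1247 0.2067]
t 11.1167 pos [0.4607 0.1246 0.2105] shift/0.12 [ 0.027 -0.008  0.019] |mm| 4.1 turn/30deg [ 0.004  0.    -0.002] deg 0.12
[[315.3289 245.8512]
 [315.2847 267.3641]
 [315.3696 226.0742]
 [330.6116 291.0809]
 [290.3661 309.7489]]
```

View pics/w11.png

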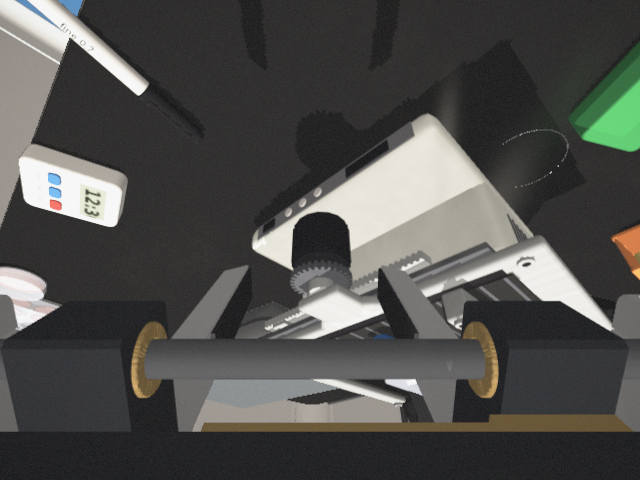

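View pics/s11.png

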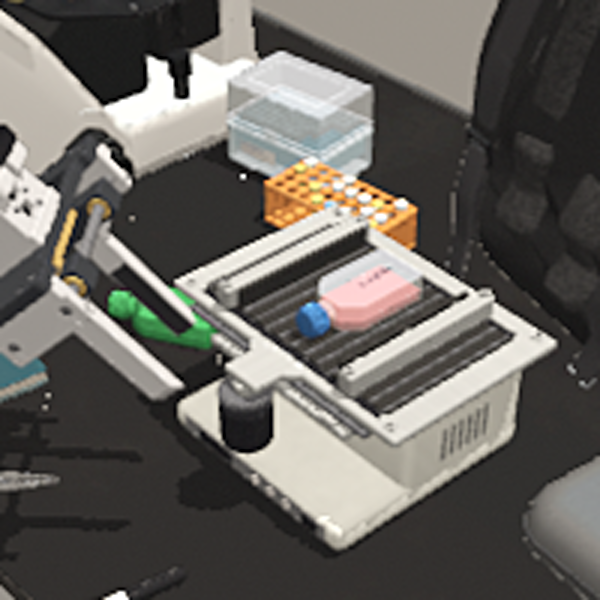

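Run:
```python
from h import *
im=cv2.imread("pics/w11.png")[200:330,260:400]; cv2.imwrite("pics/w11z.png",cv2.resize(im,None,fx=5,fy=5,interpolation=cv2.INTER_CUBIC))
```

```text
(no output)
```

View pics/w11z.png

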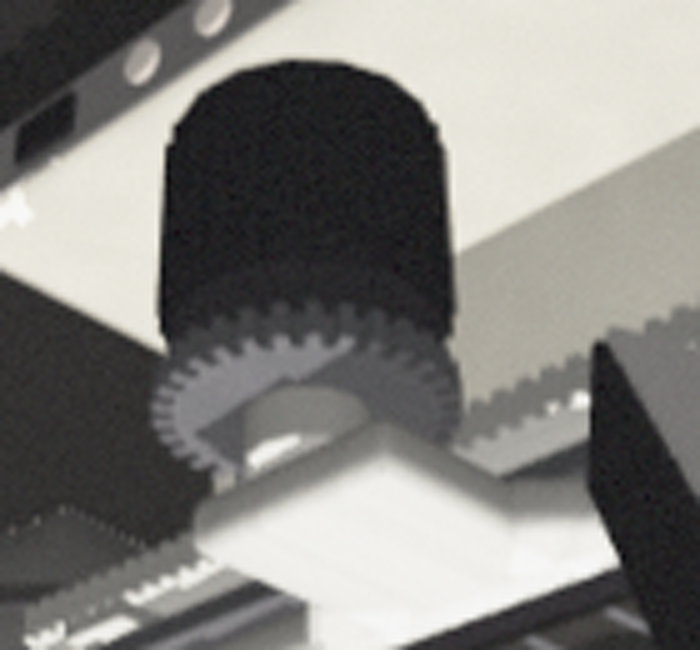

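Run:
```python
from h import *
np.set_printoptions(precision=4,suppress=True)
w=cam("wrist")
a=np.linspace(0,2*np.pi,181)
def circ(dx,dy,z,r=.02): return np.c_[KN[0]+dx+r*np.cos(a),KN[1]+dy+r*np.sin(a),z+0*a]
for d in [(0,0),(.003,0),(.006,0),(0,.003),(.004,-.003)]:
    t=proj(w,circ(*d,.096)); b=proj(w,circ(*d,.06)); 
    to_=lambda q:(q.min(0),q.max(0))
    A=np.array([X,Y])+d
    tc=proj(w,[[*(A+RS@[-.1,.018]),.123],[*(A+RS@[-.1,-.018]),.123]])
    print(d,"top",np.r_[to_(t)],"bot",np.r_[to_(b)],"tongue",tc.ravel())
```

```text
(0, 0) top [283.8334 246.7261 342.5014 278.5895] bot [286.1705 204.7018 340.1221 238.8795] tongue [328.3683 286.8128 288.5512 305.8649]
(0.003, 0) top [287.257  248.5491 345.5377 279.9963] bot [289.303  206.6396 342.9303 240.4064] tongue [331.8995 288.4477 292.0533 307.232 ]
(0.006, 0) top [290.632  250.3467 348.5344 281.386 ] bot [292.3979 208.5528 345.7048 241.9161] tongue [335.3787 290.0585 295.5082 308.5808]
(0, 0.003) top [286.6224 244.7029 345.7109 277.0288] bot [288.7457 202.5569 343.0563 237.1901] tongue [331.8814 284.9934 291.4658 304.3438]
(0.004, -0.003) top [285.6333 251.107  343.376  281.9766] bot [287.7904 209.3596 340.962  242.5553] tongue [329.6046 290.7427 290.3301 309.1558]
```

Relative to prediction, the knob body (centre column 321) and the tongue corners (337,291) and (301,308) sit about 7 px to the right. That puts the knob about 3 mm further in x and in y. I'll correct for this and go in along the tool axis.

```bash
echo 'KN=KN+[.003,.003,0]' >> h.py
python3 - <<'E'
from h import *
p,R=kpose(-45,.0); to(p,R)
E
```

```text
t 11.1667 pos [0.4606 0.1247 0.2107] shift/0.12 [0.029 0.025 0.77 ] |mm| 92.5 turn/30deg [ 0.005  0.001 -0.003] deg 0.18
```

```bash
python3 -m pendant '[[0.029,0.025,0.1,0,0,0,-0.4],[0,0,0.15,0,0,0,-0.4],[0,0,0.15,0,0,0,-0.4],[0,0,0.1,0,0,0,-0.4],[0,0,0,0,0,0,-0.4],[0,0,0,0,0,0,-0.4]]' 15
python3 - <<'E'
from h import *
np.set_printoptions(precision=4,suppress=True)
w=cam("wrist"); save(w,"w12.png"); save(cam("scene"),"s12.png",(205,80,405,280),3)
o=ctrl.get_obs(); print(o["qpos"],o["force"],o["moment"])
p,R=kpose(-45,0); to(p,R)
a=np.linspace(0,2*np.pi,181)
for z in(.096,.06):
    q=proj(w,np.c_[KN[0]+.02*np.cos(a),KN[1]+.02*np.sin(a),z+0*a]); print(q.min(0),q.max(0))
E
```

```text
time_s: 11.67
ee_pos: [0.4865, 0.1, 0.1611]
eef_rot: [3.14, 0.699, 2.314]
force: [0.2, -0.2, 0.2]
grip_width: 0.0657
[ 0.3365  0.3363  1.9597 -0.9719  0.7956  0.2842] [-0.6016  0.222  -0.5674] [ 0.2171  0.2478 -0.0038]
t 11.7667 pos [0.4864 0.1005 0.1614] shift/0.12 [-0.011  0.005  0.267] |mm| 32.0 turn/30deg [ 0.003  0.001 -0.002] deg 0.12
[278.4778 287.5893] [355.2841 322.0861]
[282.0654 228.4943] [350.9749 268.0613]
```

View pics/w12.png

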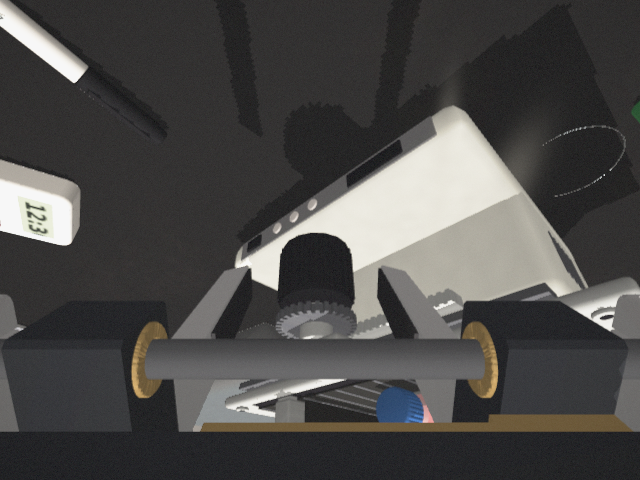

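View pics/s12.png

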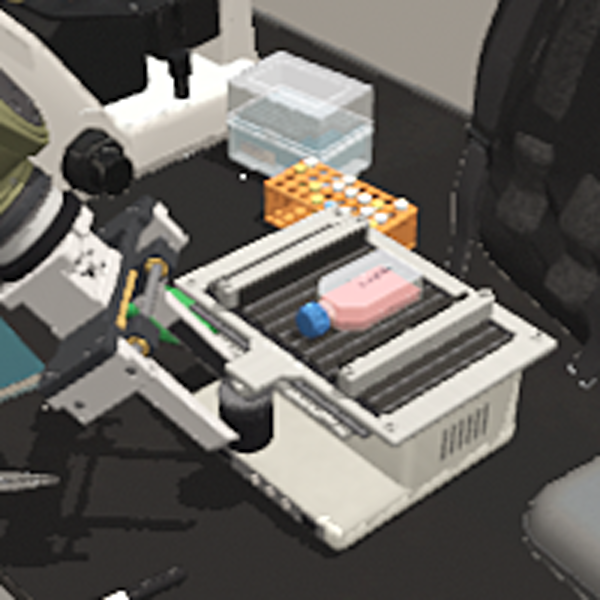

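Knob body spans columns 278–353, against 278–355 predicted, and is centred between the fingers. Joint 4 is close to its limit of −1.04, so I'll back the swing off to −33° before going deeper.

Run:
```python
from h import *
p,R=kpose(-33,.032); to(p,R)
p,R=kpose(-33,0); to(p,R)
```

```text
t 11.7667 pos [0.4864 0.1005 0.1614] shift/0.12 [-0.021 -0.117  0.008] |mm| 14.3 turn/30deg [-0.254  0.002 -0.308] deg 11.99
t 11.7667 pos [0.4864 0.1005 0.1614] shift/0.12 [-0.018 -0.081  0.272] |mm| 34.2 turn/30deg [-0.254  0.002 -0.308] deg 11.99
```

```bash
python3 -m pendant '[[-0.01,-0.058,0,-0.127,0,-0.154,-0.4],[-0.012,-0.058,0.008,-0.127,0,-0.154,-0.4],[0,0,0,0,0,0,-0.4],[0,0,0,0,0,0,-0.4]]' 15
python3 - <<'E'
from h import *
np.set_printoptions(precision=4,suppress=True)
print(ctrl.get_obs()["qpos"])
p,R=kpose(-33,0); to(p,R)
E
```

```text
time_s: 12.1
ee_pos: [0.4789, 0.0886, 0.1638]
eef_rot: [-3.141, 0.697, 2.522]
force: [0.3, -0.4, 0.4]
grip_width: 0.0658
[ 0.2884  0.2726  2.0417 -1.0397  0.6279  0.1493]
t 12.1 pos [0.4789 0.0886 0.1638] shift/0.12 [ 0.016 -0.001  0.27 ] |mm| 32.4 turn/30deg [-0.005 -0.002 -0.004] deg 0.21
```

```bash
sed -i 's/radians(40)/radians(30)/' h.py
python3 - <<'E'
from h import *
p,R=kpose(-33,.034); to(p,R)
E
```

```text
t 12.1 pos [0.4789 0.0886 0.1638] shift/0.12 [-0.146 -0.001  0.   ] |mm| 17.5 turn/30deg [-0.005  0.331 -0.005] deg 9.94
```

```bash
python3 -m pendant '[[-0.072,0,0,0,0.165,0,-0.4],[-0.074,0,0,0,0.165,0,-0.4],[0,0,0,0,0,0,-0.4],[0,0,0,0,0,0,-0.4]]' 15
python3 - <<'E'
from h import *
np.set_printoptions(precision=4,suppress=True)
print(ctrl.get_obs()["qpos"])
p,R=kpose(-33,0); to(p,R)
p,R=kpose(-40,0.0); to(p,R)
w=cam("wrist"); save(w,"w13.png")
a=np.linspace(0,2*np.pi,181)
for z in(.096,.06):
    q=proj(w,np.c_[KN[0]+.02*np.cos(a),KN[1]+.02*np.sin(a),z+0*a]); print(q.min(0),q.max(0))
E
```

```text
time_s: 12.43
ee_pos: [0.4896, 0.081, 0.1728]
eef_rot: [-3.138, 0.542, 2.521]
force: [-0.4, -0.1, 0.0]
grip_width: 0.0656
[ 0.2259  0.2636  1.9753 -0.6985  0.6485 -0.2105]
t 12.4333 pos [0.4896 0.081  0.1728] shift/0.12 [-0.006  0.     0.269] |mm| 32.3 turn/30deg [-0.01   0.035 -0.006] deg 1.1
t 12.4333 pos [0.4896 0.081  0.1728] shift/0.12 [-0.008  0.04   0.27 ] |mm| 32.8 turn/30deg [0.108 0.035 0.195] deg 6.77
[277.7167 274.3401] [355.1099 320.7681]
[282.2948 224.0443] [350.303  271.3833]
```

View pics/w13.png

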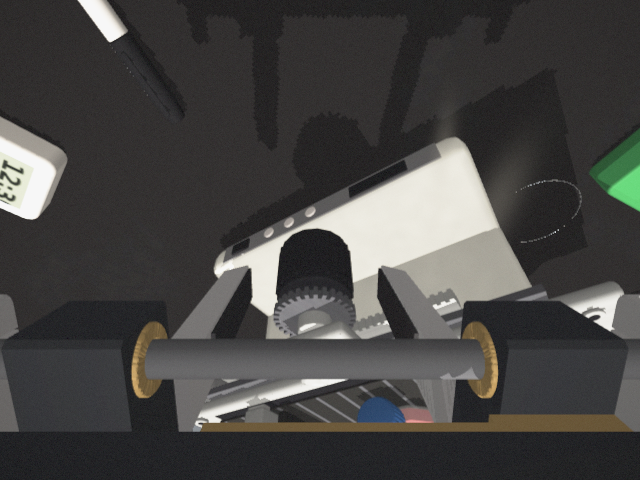

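The knob is again centred (277–353 px). Going in to −40° and closing.

```bash
python3 -m pendant '[[-0.004,0.02,0.06,0.054,0.01,0.097,-0.4],[-0.004,0.02,0.08,0.054,0.01,0.097,-0.4],[0,0,0.08,0,0,0,-0.4],[0,0,0.05,0,0,0,-0.4],[0,0,0,0,0,0,-0.4],[0,0,0,0,0,0,-0.4]]' 40
python3 - <<'E'
from h import *
np.set_printoptions(precision=4,suppress=True)
o=ctrl.get_obs();print(o["qpos"],o["force"],o["moment"])
p,R=kpose(-40,0.0); to(p,R)
save(cam("scene"),"s14.png",(205,80,405,280),3)
E
```

```text
time_s: 12.98
ee_pos: [0.5048, 0.0738, 0.1443]
eef_rot: [-3.14, 0.528, 2.408]
force: [-0.1, 0.2, 0.9]
grip_width: 0.0658
[ 0.2127  0.3554  1.932  -0.7287  0.6627 -0.0815] [-0.133   0.1865  0.8976] [0.1722 0.1881 0.0327]
t 12.9833 pos [0.5048 0.0738 0.1443] shift/0.12 [-0.011  0.015 -0.005] |mm| 2.3 turn/30deg [0.002 0.008 0.009] deg 0.37
```

View pics/s14.png

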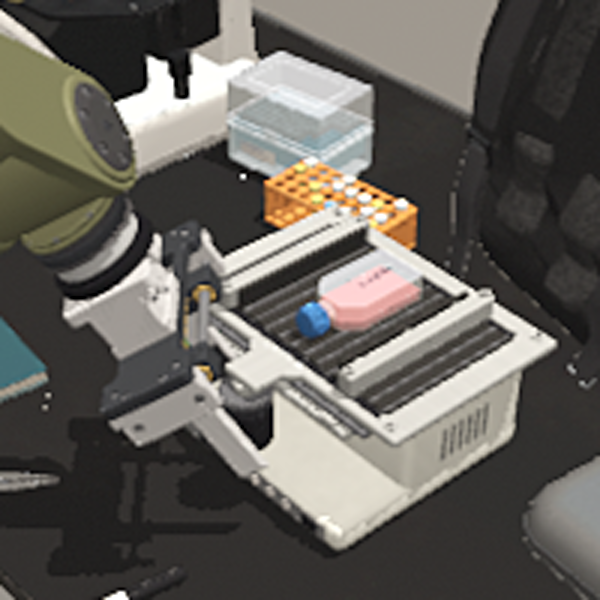

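```bash
python3 -m pendant '[[-0.01,0.015,-0.005,0,0,0,0],[0,0,0,0,0,0,0.3],[0,0,0,0,0,0,0.5],[0,0,0,0,0,0,1],[0,0,0,0,0,0,1],[0,0,0,0,0,0,1]]' 35
python3 - <<'E'
from h import *
np.set_printoptions(precision=4,suppress=True)
o=ctrl.get_obs();R=Ro.from_euler("xyz",o["eef_rot"]); print(o["force"],o["moment"],"toolframe F",R.inv().apply(o["force"]),o["grip_width"])
p,R=kpose(-40,0.0); to(p,R)
E
```

```text
time_s: 13.53
ee_pos: [0.5066, 0.0743, 0.146]
eef_rot: [-3.14, 0.528, 2.406]
force: [-5.3, -2.9, 4.4]
grip_width: 0.0396
[-5.2786 -2.9046  4.4105] [-0.6502  0.6392 -0.511 ] toolframe F [-0.5219 -5.7045 -4.7895] 0.03960291619748321
t 13.5333 pos [0.5066 0.0743 0.146 ] shift/0.12 [0.003 0.001 0.003] |mm| 0.5 turn/30deg [-0.     0.008  0.007] deg 0.31
```

```bash
cat >> h.py <<'E'
def st():
    o=ctrl.get_obs(); R=Ro.from_euler("xyz",o["eef_rot"]); F=o["force"];M=o["moment"]
    r=o["ee_pos"]-KN
    z=R.apply([0,0,1]); psi=np.degrees(np.arctan2(z[1],z[0])-YAW)
    g=o["ee_pos"]+.078*z-KN
    print("t %.2f psi %.2f lean %.2f Mz %.3f Mz(knob,if at TCP) %.3f"%(o["time_s"],psi,np.degrees(np.arccos(-z[2])),M[2],M[2]+np.cross(r,F)[2]),"F",np.round(F,1),"Ftool",np.round(R.inv().apply(F),1),"grasp-knob mm",np.round(g*1e3,1),"q",np.round(o["qpos"],2),"w",round(o["grip_width"],4))
E
python3 -m pendant '[[-0.001,-0.0283,0.0006,-0.0833,0,-0.1443,1],[-0.001,-0.0283,0.0006,-0.0833,0,-0.1443,1],[-0.001,-0.0283,0.0006,-0.0833,0,-0.1443,1],[-0.001,-0.0283,0.0006,-0.0833,0,-0.1443,1],[0,0,0,0,0,0,1]]' 35
python3 - <<'E'
from h import *
st()
save(cam("top"),"t15.png",(220,145,360,255),5)
E
```

```text
time_s: 13.95
ee_pos: [0.4992, 0.0624, 0.1461]
eef_rot: [-3.138, 0.527, 2.762]
force: [-5.1, 2.8, 2.2]
grip_width: 0.0393
t 13.95 psi -19.79 lean 30.22 Mz 0.175 Mz(knob,if at TCP) 0.145 F [-5.1  2.8  2.2] Ftool [ 3.9  0.7 -4.8] grasp-knob mm [ 0.1 -0.6  0.7] q [ 0.14  0.3   2.01 -0.63  0.44 -0.53] w 0.0393
```

View pics/t15.png

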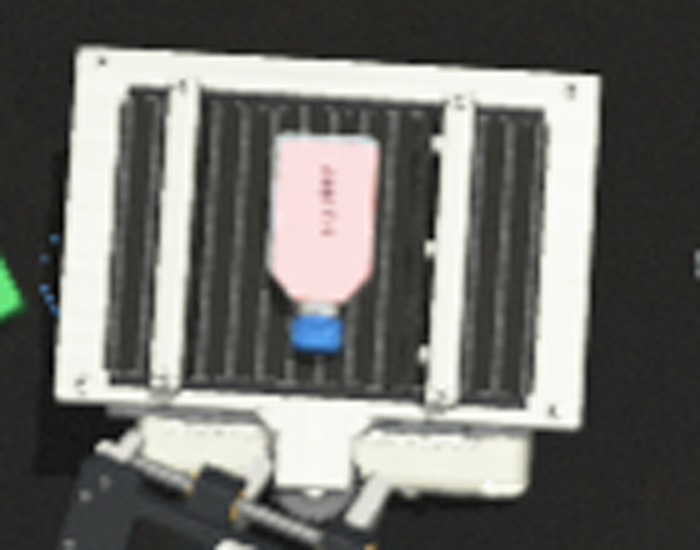

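The knob drives the bar. Over 20° of turn it moved about 7 mm, and the torque about the axis reads 0.145 N m, which matches the brake. Continuing the stroke.

```bash
python3 -m pendant '[[-0.001,-0.0283,0.0006,-0.0833,0,-0.1443,1],[-0.001,-0.0283,0.0006,-0.0833,0,-0.1443,1],[-0.001,-0.0283,0.0006,-0.0833,0,-0.1443,1],[-0.001,-0.0283,0.0006,-0.0833,0,-0.1443,1],[-0.001,-0.0283,0.0006,-0.0833,0,-0.1443,1],[-0.001,-0.0283,0.0006,-0.0833,0,-0.1443,1],[0,0,0,0,0,0,1]]' 35
python3 -c "
from h import *
st()"
```

```text
time_s: 14.58
ee_pos: [0.4967, 0.0463, 0.1462]
eef_rot: [-3.137, 0.521, -3.102]
force: [-9.6, -8.4, 14.8]
grip_width: 0.0395
t 14.58 psi 4.11 lean 29.84 Mz -0.597 Mz(knob,if at TCP) -0.290 F [-9.6 -8.4 14.8] Ftool [  1.2  -8.1 -17.7] grasp-knob mm [ 0.1 -0.8  0.6] q [ 0.02  0.26  2.05  0.02  0.3  -1.61] w 0.0395
```

```bash
python3 -m pendant '[[0,0,0,0,0,0,1],[0,0,0,0,0,0,1],[0,0,0,0,0,0,1]]' 35
python3 -c "
from h import *
st(); p,R=kpose(10); to(p,R)"
```

```text
time_s: 14.83
ee_pos: [0.4967, 0.0466, 0.1463]
eef_rot: [-3.139, 0.521, -3.109]
force: [-10.0, -18.1, 14.6]
grip_width: 0.0394
t 14.83 psi 3.88 lean 29.84 Mz -1.507 Mz(knob,if at TCP) -0.823 F [-10.  -18.1  14.6] Ftool [  1.9 -17.8 -17.9] grasp-knob mm [ 0.1 -0.7  0.6] q [ 0.02  0.26  2.05  0.01  0.3  -1.6 ] w 0.0394
t 14.8333 pos [0.4967 0.0466 0.1463] shift/0.12 [ 0.003 -0.029  0.005] |mm| 3.6 turn/30deg [-0.102 -0.006 -0.168] deg 5.89
```

Run:
```python
from h import *
save(cam("top"),"t16.png",(220,145,360,255),5)
save(cam("wrist"),"w16.png"); save(cam("scene"),"s16.png",(205,80,405,280),3)
```

```text
(no output)
```

View pics/t16.png

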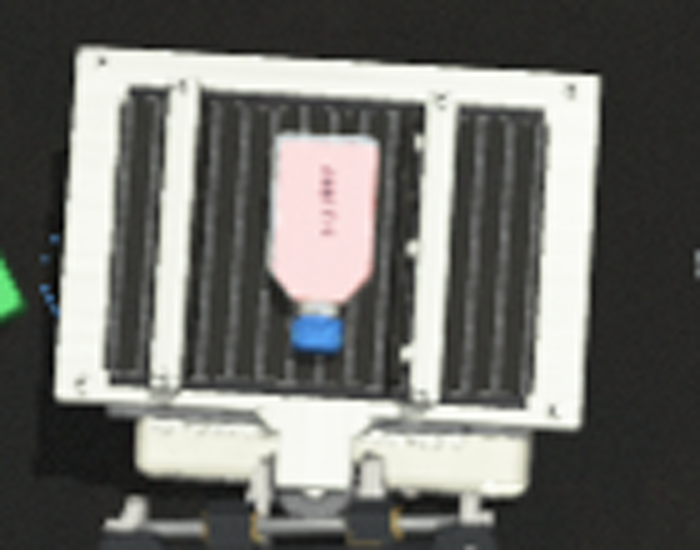

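View pics/w16.png

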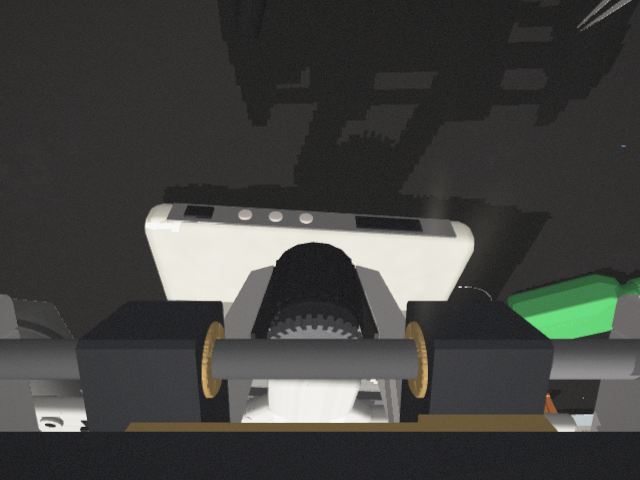

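View pics/s16.png

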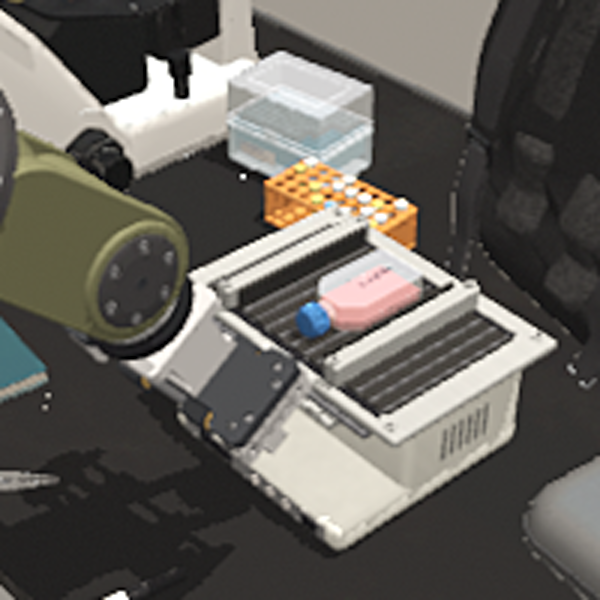

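The bar is still about 14 mm short of the flask, so the rise in force isn't clamping. The fast wrist re-orientation near joint 4 ≈ 0 probably cut rows short and strained the grip. I'll open, look at the relaxed pose and realign.

```bash
python3 -m pendant '[[0,0,0,0,0,0,0],[0,0,0,0,0,0,-0.25],[0,0,0,0,0,0,-0.25],[0,0,0,0,0,0,-0.25]]' 35
python3 -c "
from h import *
st(); p,R=kpose(4); to(p,R); print(ctrl.get_obs()['moment'])"
```

```text
time_s: 15.32
ee_pos: [0.4964, 0.0478, 0.1453]
eef_rot: [-3.14, 0.519, -3.108]
force: [0.0, 0.5, 1.3]
grip_width: 0.0585
t 15.32 psi 4.09 lean 29.76 Mz 0.001 Mz(knob,if at TCP) -0.019 F [0.  0.5 1.3] Ftool [-0.6  0.5 -1.1] grasp-knob mm [-0.4  0.7 -0.4] q [ 0.02  0.27  2.05  0.02  0.3  -1.6 ] w 0.0585
t 15.3167 pos [0.4964 0.0478 0.1453] shift/0.12 [-0.002 -0.006 -0.002] |mm| 0.8 turn/30deg [ 0.001 -0.008  0.008] deg 0.35
[-1.59546527e-04  2.94963424e-01  1.04796343e-03]
```

```bash
sed -i 's/^KN=KN+\[.003,.003,0\]/KN=KN+[.003,.0023,.0002]/' h.py
cat >> h.py <<'E'
def log():
    import json
    o=ctrl.get_obs(); open("log.txt","a").write(json.dumps({k:np.array(v).tolist() for k,v in o.items()})+"\n"); st()
E
python3 -m pendant '[[-0.002,-0.012,0,0,0,0,-0.2],[0,0,0,0,0,0,0.2],[0,0,0,0,0,0,0.4],[0,0,0,0,0,0,1],[0,0,0,0,0,0,1],[0,0,0,0,0,0,1]]' 35
python3 -c "
from h import *
log()"
python3 -m pendant '[[-0.0002,-0.0113,0.0001,-0.0333,0,-0.0577,1],[-0.0002,-0.0113,0.0001,-0.0333,0,-0.0577,1],[-0.0002,-0.0113,0.0001,-0.0333,0,-0.0577,1],[-0.0002,-0.0113,0.0001,-0.0333,0,-0.0577,1]]'
python3 -c "
from h import *
log()"
python3 -m pendant '[[-0.0002,-0.0113,0.0001,-0.0333,0,-0.0577,1],[-0.0002,-0.0113,0.0001,-0.0333,0,-0.0577,1],[-0.0002,-0.0113,0.0001,-0.0333,0,-0.0577,1],[-0.0002,-0.0113,0.0001,-0.0333,0,-0.0577,1]]'
python3 -c "
from h import *
log()"
```

```text
time_s: 15.82
ee_pos: [0.4966, 0.0462, 0.1455]
eef_rot: [-3.14, 0.52, -3.108]
force: [-0.3, 1.8, -0.7]
grip_width: 0.0394
t 15.82 psi 4.08 lean 29.78 Mz 0.121 Mz(knob,if at TCP) 0.051 F [-0.3  1.8 -0.7] Ftool [0.5 1.8 0.5] grasp-knob mm [-0.1 -0.2 -0.4] q [ 0.02  0.27  2.05  0.02  0.3  -1.61] w 0.0394
time_s: 16.15
ee_pos: [0.4972, 0.0407, 0.1455]
eef_rot: [-3.14, 0.52, -2.967]
force: [0.1, -0.6, -1.6]
grip_width: 0.0396
t 16.15 psi 12.22 lean 29.78 Mz -0.262 Mz(knob,if at TCP) -0.240 F [ 0.1 -0.6 -1.6] Ftool [ 0.9 -0.6  1.4] grasp-knob mm [-0.1 -0.2 -0.4] q [-0.03  0.27  2.05  0.31  0.33 -2.04] w 0.0396
time_s: 16.48
ee_pos: [0.4985, 0.0353, 0.1455]
eef_rot: [-3.141, 0.52, -2.828]
force: [0.7, -1.0, -2.5]
grip_width: 0.0395
t 16.48 psi 20.24 lean 29.77 Mz -0.314 Mz(knob,if at TCP) -0.268 F [ 0.7 -1.  -2.5] Ftool [ 0.9 -1.2  2.4] grasp-knob mm [-0.1 -0.3 -0.4] q [-0.07  0.27  2.04  0.52  0.38 -2.39] w 0.0395
```

Torque readings are clean now, but joint 6 is at −2.39 with a limit of −2.55, so each stroke can use about −42° to +20°. I'll open, swing back in small rows and take another stroke.

```bash
python3 -m pendant '[[0,0,0,0,0,0,0],[0,0,0,0,0,0,-0.25],[0,0,0,0,0,0,-0.25],[0,0,0,0,0,0,-0.25],[-0.0004,0.017,0.0002,0.05,0,0.0866,-0.25],[-0.0004,0.017,0.0002,0.05,0,0.0866,-0.25],[-0.0004,0.017,0.0002,0.05,0,0.0866,-0.25],[-0.0004,0.017,0.0002,0.05,0,0.0866,-0.25],[-0.0004,0.017,0.0002,0.05,0,0.0866,-0.25],[-0.0004,0.017,0.0002,0.05,0,0.0866,-0.25]]'
python3 -c "
from h import *
st()"
python3 -m pendant '[[-0.0004,0.017,0.0002,0.05,0,0.0866,-0.25],[-0.0004,0.017,0.0002,0.05,0,0.0866,-0.25],[-0.0004,0.017,0.0002,0.05,0,0.0866,-0.25],[-0.0004,0.017,0.0002,0.05,0,0.0866,-0.25],[-0.0004,0.017,0.0002,0.05,0,0.0866,-0.25],[-0.0004,0.017,0.0002,0.05,0,0.0866,-0.25],[-0.0004,0.017,0.0002,0.05,0,0.0866,-0.25],[-0.0004,0.017,0.0002,0.05,0,0.0866,-0.25],[-0.0004,0.017,0.0002,0.05,0,0.0866,-0.25],[-0.0004,0.017,0.0002,0.05,0,0.0866,-0.25]]'
python3 -c "
from h import *
st()
p,R=kpose(-42); to(p,R)
save(cam('top'),'t17.png',(220,145,360,255),5)"
```

```text
time_s: 17.32
ee_pos: [0.4966, 0.0478, 0.1457]
eef_rot: [-3.14, 0.521, 3.138]
force: [-0.3, -0.6, -0.2]
grip_width: 0.059
t 17.32 psi 1.90 lean 29.83 Mz -0.038 Mz(knob,if at TCP) -0.015 F [-0.3 -0.6 -0.2] Ftool [ 0.3 -0.6  0.1] grasp-knob mm [ 0.  -0.  -0.2] q [ 0.03  0.27  2.05 -0.06  0.3  -1.48] w 0.059
time_s: 18.15
ee_pos: [0.5019, 0.0674, 0.1456]
eef_rot: [-3.138, 0.522, 2.615]
force: [-0.4, -0.4, 0.4]
grip_width: 0.0586
t 18.15 psi -28.23 lean 29.92 Mz 0.017 Mz(knob,if at TCP) 0.039 F [-0.4 -0.4  0.4] Ftool [-0.1 -0.6 -0.4] grasp-knob mm [-0.   0.  -0.2] q [ 0.17  0.32  1.98 -0.69  0.54 -0.33] w 0.0586
t 18.15 pos [0.5019 0.0674 0.1456] shift/0.12 [-0.008  0.077  0.003] |mm| 9.3 turn/30deg [ 0.229 -0.002  0.409] deg 14.08
```

View pics/t17.png

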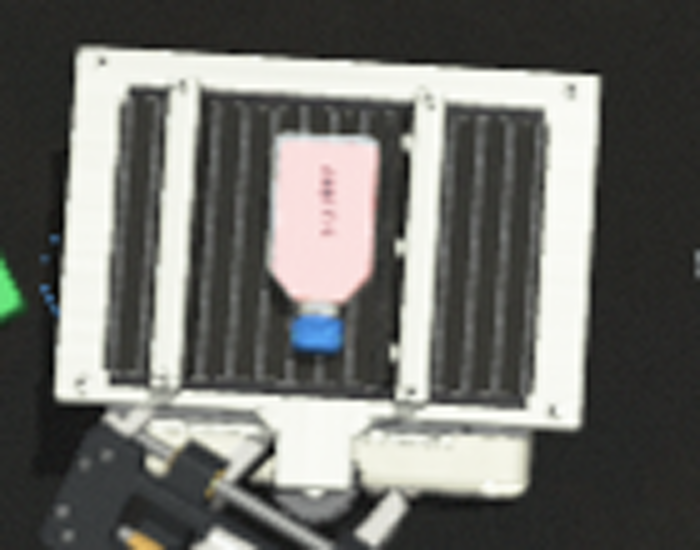

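```bash
python3 -m pendant '[[-0.0004,0.017,0.0002,0.05,0,0.0866,-0.25],[-0.0004,0.017,0.0002,0.05,0,0.0866,-0.25],[-0.0004,0.017,0.0002,0.05,0,0.0866,-0.25],[-0.0004,0.017,0.0002,0.05,0,0.0866,-0.25],[-0.0004,0.017,0.0002,0.05,0,0.0866,-0.25],[0,0,0,0,0,0,0.2],[0,0,0,0,0,0,0.4],[0,0,0,0,0,0,1],[0,0,0,0,0,0,1],[0,0,0,0,0,0,1]]' 35
python3 -c "
from h import *
log()"
python3 -m pendant '[[-0.0004,-0.017,0.0002,-0.05,0,-0.0866,1],[-0.0004,-0.017,0.0002,-0.05,0,-0.0866,1],[-0.0004,-0.017,0.0002,-0.05,0,-0.0866,1],[-0.0004,-0.017,0.0002,-0.05,0,-0.0866,1],[-0.0004,-0.017,0.0002,-0.05,0,-0.0866,1]]'
python3 -c "
from h import *
log()"
python3 -m pendant '[[-0.0004,-0.017,0.0002,-0.05,0,-0.0866,1],[-0.0004,-0.017,0.0002,-0.05,0,-0.0866,1],[-0.0004,-0.017,0.0002,-0.05,0,-0.0866,1],[-0.0004,-0.017,0.0002,-0.05,0,-0.0866,1],[-0.0004,-0.017,0.0002,-0.05,0,-0.0866,1]]'
python3 -c "
from h import *
log()
save(cam('top'),'t18.png',(220,145,360,255),5)"
```

```text
time_s: 19.03
ee_pos: [0.5083, 0.0753, 0.1455]
eef_rot: [-3.139, 0.522, 2.358]
force: [4.9, 3.8, -3.6]
grip_width: 0.0394
t 19.03 psi -42.90 lean 29.92 Mz 0.548 Mz(knob,if at TCP) 0.308 F [ 4.9  3.8 -3.6] Ftool [1.2 6.2 3.5] grasp-knob mm [ 0.2  0.2 -0.3] q [ 0.22  0.37  1.91 -0.71  0.7  -0.05] w 0.0394
time_s: 19.45
ee_pos: [0.502, 0.0671, 0.1455]
eef_rot: [-3.139, 0.522, 2.622]
force: [6.6, 2.8, -8.5]
grip_width: 0.0393
t 19.45 psi -27.75 lean 29.90 Mz 0.341 Mz(knob,if at TCP) 0.119 F [ 6.6  2.8 -8.5] Ftool [0.4 5.7 9.6] grasp-knob mm [ 0.2  0.1 -0.3] q [ 0.17  0.32  1.98 -0.68  0.53 -0.34] w 0.0393
time_s: 19.87
ee_pos: [0.498, 0.0576, 0.1455]
eef_rot: [-3.139, 0.522, 2.883]
force: [6.7, 5.1, -9.5]
grip_width: 0.0395
t 19.87 psi -12.77 lean 29.89 Mz 0.477 Mz(knob,if at TCP) 0.217 F [ 6.7  5.1 -9.5] Ftool [ 0.2  6.7 10.8] grasp-knob mm [ 0.1 -0.1 -0.3] q [ 0.1   0.28  2.03 -0.5   0.38 -0.78] w 0.0395
```

View pics/t18.png

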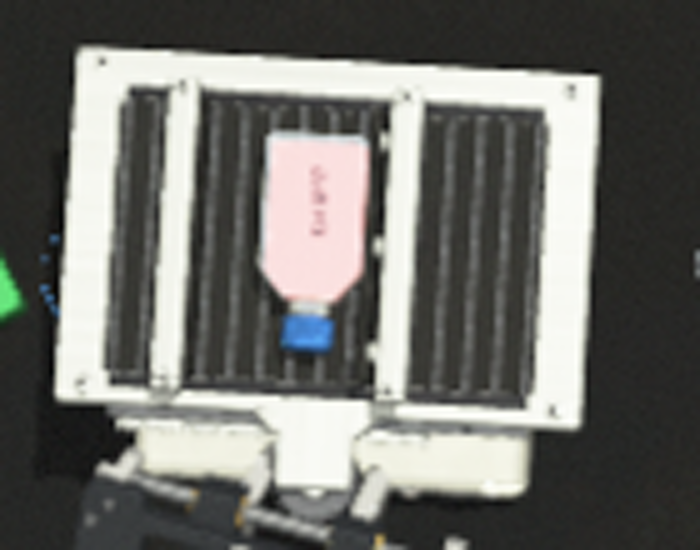

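```bash
cat >> h.py <<'E'
def mk():
    o=ctrl.get_obs(); R=Ro.from_euler("xyz",o["eef_rot"]); z=R.apply([0,0,1]); r=-.2*z; F=o["force"]
    psi=np.degrees(np.arctan2(z[1],z[0])-YAW)
    print("t %.2f psi %.2f Mknob %.3f"%(o["time_s"],psi,o["moment"][2]+np.cross(r,F)[2]),"Ftool",np.round(R.inv().apply(F),1),"q4,5,6",np.round(o["qpos"][3:],2),"w",round(o["grip_width"],4))
E
python3 -m pendant '[[-0.0004,-0.017,0.0002,-0.05,0,-0.0866,1],[-0.0004,-0.017,0.0002,-0.05,0,-0.0866,1],[-0.0004,-0.017,0.0002,-0.05,0,-0.0866,1],[-0.0004,-0.017,0.0002,-0.05,0,-0.0866,1],[-0.0004,-0.017,0.0002,-0.05,0,-0.0866,1]]'
python3 -c "
from h import *
mk()"
python3 -m pendant '[[-0.0004,-0.017,0.0002,-0.05,0,-0.0866,1],[-0.0004,-0.017,0.0002,-0.05,0,-0.0866,1],[-0.0004,-0.017,0.0002,-0.05,0,-0.0866,1],[-0.0004,-0.017,0.0002,-0.05,0,-0.0866,1],[-0.0004,-0.017,0.0002,-0.05,0,-0.0866,1],[-0.0004,-0.017,0.0002,-0.05,0,-0.0866,1]]'
python3 -c "
from h import *
mk()
save(cam('top'),'t19.png',(220,145,360,255),5)"
```

```text
time_s: 20.33
ee_pos: [0.4967, 0.0475, 0.1455]
eef_rot: [-3.139, 0.521, -3.139]
force: [7.3, 5.3, -10.2]
grip_width: 0.0394
t 20.33 psi 2.19 Mknob -0.246 Ftool [-1.3  5.3 12.5] q4,5,6 [-0.05  0.3  -1.5 ] w 0.0394
time_s: 20.83
ee_pos: [0.4986, 0.0353, 0.1456]
eef_rot: [-3.14, 0.521, -2.825]
force: [7.8, 4.2, -11.3]
grip_width: 0.0395
t 20.83 psi 20.23 Mknob -0.288 Ftool [-1.9  1.6 14.1] q4,5,6 [ 0.52  0.38 -2.39] w 0.0395
```

View pics/t19.png

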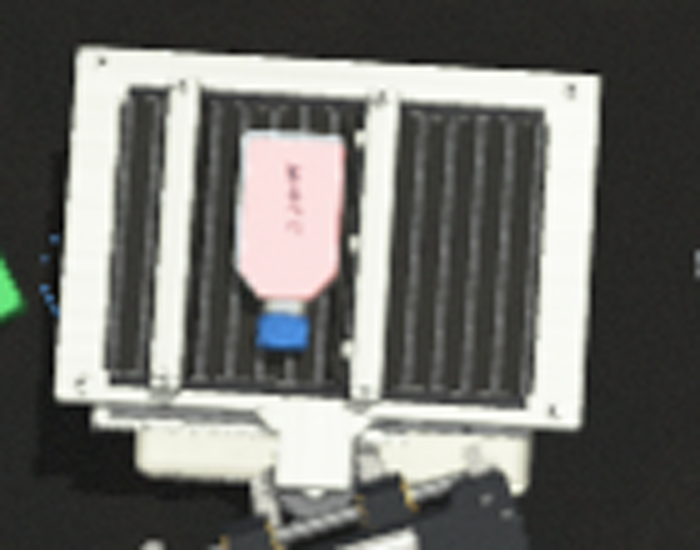

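The flask (left edge about column 240) has moved towards the fixed bar (inner edge about 192). One more stroke is needed, so I'll open and swing back to −46°.

```bash
python3 -m pendant '[[0,0,0,0,0,0,0],[0,0,0,0,0,0,-0.25],[0,0,0,0,0,0,-0.25],[0,0,0,0,0,0,-0.25],[-0.0004,0.017,0.0002,0.05,0,0.0866,-0.25],[-0.0004,0.017,0.0002,0.05,0,0.0866,-0.25],[-0.0004,0.017,0.0002,0.05,0,0.0866,-0.25],[-0.0004,0.017,0.0002,0.05,0,0.0866,-0.25],[-0.0004,0.017,0.0002,0.05,0,0.0866,-0.25],[-0.0004,0.017,0.0002,0.05,0,0.0866,-0.25]]'
python3 -m pendant '[[-0.0004,0.017,0.0002,0.05,0,0.0866,-0.25],[-0.0004,0.017,0.0002,0.05,0,0.0866,-0.25],[-0.0004,0.017,0.0002,0.05,0,0.0866,-0.25],[-0.0004,0.017,0.0002,0.05,0,0.0866,-0.25],[-0.0004,0.017,0.0002,0.05,0,0.0866,-0.25],[-0.0004,0.017,0.0002,0.05,0,0.0866,-0.25],[-0.0004,0.017,0.0002,0.05,0,0.0866,-0.25],[-0.0004,0.017,0.0002,0.05,0,0.0866,-0.25],[-0.0004,0.017,0.0002,0.05,0,0.0866,-0.25],[-0.0004,0.017,0.0002,0.05,0,0.0866,-0.25]]'
python3 -m pendant '[[-0.0004,0.017,0.0002,0.05,0,0.0866,-0.25],[-0.0004,0.017,0.0002,0.05,0,0.0866,-0.25],[-0.0004,0.017,0.0002,0.05,0,0.0866,-0.25],[-0.0004,0.017,0.0002,0.05,0,0.0866,-0.25],[-0.0004,0.017,0.0002,0.05,0,0.0866,-0.25],[-0.0004,0.017,0.0002,0.05,0,0.0866,-0.25],[0,0,0,0,0,0,-0.25],[0,0,0,0,0,0,-0.25]]'
python3 -c "
from h import *
st();mk()
p,R=kpose(-46); to(p,R)"
```

```text
time_s: 21.72
ee_pos: [0.4966, 0.0477, 0.1458]
eef_rot: [-3.139, 0.521, 3.138]
force: [-0.5, -0.9, 0.5]
grip_width: 0.0588
time_s: 22.55
ee_pos: [0.5019, 0.0672, 0.1458]
eef_rot: [-3.138, 0.522, 2.616]
force: [0.3, -0.1, 0.5]
grip_width: 0.0588
time_s: 23.22
ee_pos: [0.5096, 0.0766, 0.1455]
eef_rot: [-3.137, 0.522, 2.306]
force: [-0.4, -0.6, -1.0]
grip_width: 0.0588
t 23.22 psi -46.06 lean 29.94 Mz -0.001 Mz(knob,if at TCP) 0.027 F [-0.4 -0.6 -1. ] Ftool [ 0.3 -0.7  1. ] grasp-knob mm [-0.  -0.  -0.3] q [ 0.23  0.38  1.89 -0.71  0.74 -0.  ] w 0.0588
t 23.22 psi -46.06 Mknob 0.070 Ftool [ 0.3 -0.7  1. ] q4,5,6 [-0.71  0.74 -0.  ] w 0.0588
t 23.2167 pos [0.5096 0.0766 0.1455] shift/0.12 [-0.    -0.    -0.002] |mm| 0.2 turn/30deg [-0.001 -0.002  0.014] deg 0.43
```

```bash
python3 -m pendant '[[0,0.004,0,0,0,0,-0.2],[0,0,0,0,0,0,0.2],[0,0,0,0,0,0,0.4],[0,0,0,0,0,0,1],[0,0,0,0,0,0,1],[0,0,0,0,0,0,1]]' 35
python3 -c "
from h import *
mk()"
python3 -m pendant '[[-0.0004,-0.017,0.0002,-0.05,0,-0.0866,1],[-0.0004,-0.017,0.0002,-0.05,0,-0.0866,1],[-0.0004,-0.017,0.0002,-0.05,0,-0.0866,1],[-0.0004,-0.017,0.0002,-0.05,0,-0.0866,1],[-0.0004,-0.017,0.0002,-0.05,0,-0.0866,1]]'
python3 -c "
from h import *
mk()"
python3 -m pendant '[[-0.0004,-0.017,0.0002,-0.05,0,-0.0866,1],[-0.0004,-0.017,0.0002,-0.05,0,-0.0866,1],[-0.0004,-0.017,0.0002,-0.05,0,-0.0866,1],[-0.0004,-0.017,0.0002,-0.05,0,-0.0866,1]]'
python3 -c "
from h import *
mk()
save(cam('top'),'t20.png',(220,145,360,255),5)"
```

```text
time_s: 23.72
ee_pos: [0.51, 0.0768, 0.1457]
eef_rot: [-3.137, 0.523, 2.304]
force: [2.4, 0.6, -0.8]
grip_width: 0.0396
t 23.72 psi -46.14 Mknob -0.092 Ftool [-0.6  2.2  1.3] q4,5,6 [-0.71  0.74 -0.  ] w 0.0396
time_s: 24.13
ee_pos: [0.5033, 0.069, 0.1457]
eef_rot: [-3.137, 0.522, 2.568]
force: [1.8, 0.1, -2.6]
grip_width: 0.0395
t 24.13 psi -30.98 Mknob -0.185 Ftool [-0.   1.1  3. ] q4,5,6 [-0.7   0.57 -0.27] w 0.0395
time_s: 24.47
ee_pos: [0.4996, 0.0617, 0.1457]
eef_rot: [-3.138, 0.521, 2.777]
force: [2.2, 0.2, -4.0]
grip_width: 0.0397
t 24.47 psi -18.96 Mknob -0.134 Ftool [0.2 1.  4.4] q4,5,6 [-0.6   0.44 -0.57] w 0.0397
```

View pics/t20.png

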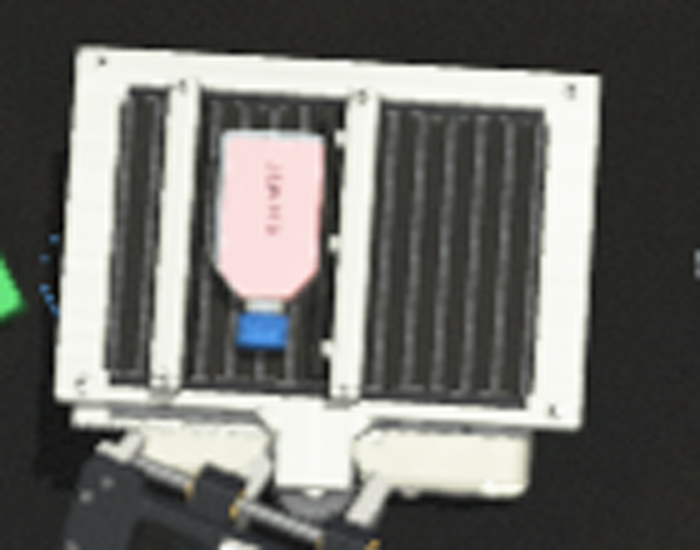

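```bash
for i in 1 2; do python3 -m pendant '[[0,-0.0057,0,-0.0167,0,-0.0289,1],[0,-0.0057,0,-0.0167,0,-0.0289,1],[0,-0.0057,0,-0.0167,0,-0.0289,1]]' >/dev/null
python3 -c "
from h import *
mk()"; done
```

```text
t 24.77 psi -16.10 Mknob -0.224 Ftool [-1.   0.7  1.3] q4,5,6 [-0.56  0.41 -0.67] w 0.0392
t 25.02 psi -13.08 Mknob -0.131 Ftool [-1.3 -0.8  1.6] q4,5,6 [-0.51  0.38 -0.77] w 0.0396
```

```bash
python3 -m pendant '[[0,-0.0057,0,-0.0167,0,-0.0289,1],[0,-0.0057,0,-0.0167,0,-0.0289,1],[0,-0.0057,0,-0.0167,0,-0.0289,1]]' >/dev/null
python3 -c "
from h import *
mk()"
python3 -m pendant '[[0,-0.0057,0,-0.0167,0,-0.0289,1],[0,-0.0057,0,-0.0167,0,-0.0289,1]]' >/dev/null
python3 -c "
from h import *
mk()
save(cam('top'),'t21.png',(220,145,360,255),5); mk()"
```

```text
t 25.27 psi -10.06 Mknob -0.100 Ftool [-0.4 -1.5  2.4] q4,5,6 [-0.44  0.36 -0.89] w 0.0398
t 25.43 psi -8.04 Mknob -0.178 Ftool [-1.  -0.2  2.8] q4,5,6 [-0.39  0.35 -0.98] w 0.0397
t 25.48 psi -7.96 Mknob -0.025 Ftool [-1.8  0.5  3. ] q4,5,6 [-0.39  0.35 -0.98] w 0.0394
```

View pics/t21.png

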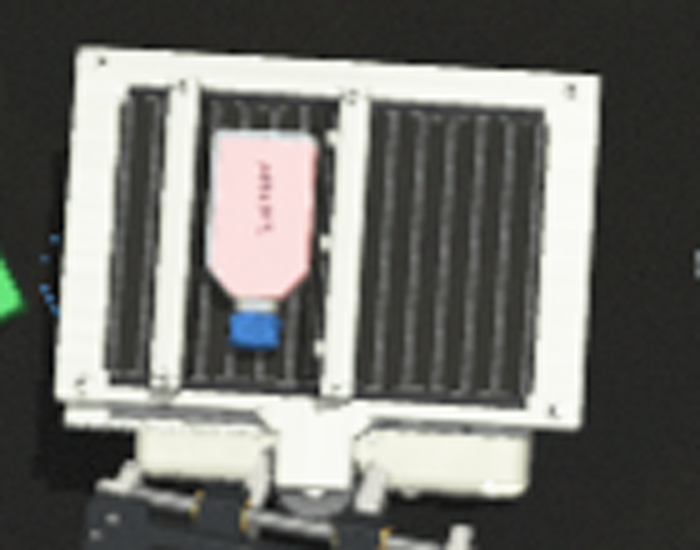

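```bash
for i in 1 2 3; do python3 -m pendant '[[0,-0.0057,0,-0.0167,0,-0.0289,1],[0,-0.0057,0,-0.0167,0,-0.0289,1]]' >/dev/null
python3 -c "
from h import *
mk()"; done
```

```text
t 25.65 psi -6.04 Mknob -0.032 Ftool [-0.6 -2.5  2.8] q4,5,6 [-0.33  0.33 -1.07] w 0.0396
t 25.82 psi -4.01 Mknob -0.157 Ftool [-1.9 -1.6  2.6] q4,5,6 [-0.27  0.32 -1.17] w 0.0394
t 25.98 psi -1.98 Mknob -0.170 Ftool [-1.4 -2.   2.5] q4,5,6 [-0.2   0.31 -1.27] w 0.0396
```

```bash
for i in 1 2; do python3 -m pendant '[[0,-0.0057,0,-0.0167,0,-0.0289,1],[0,-0.0057,0,-0.0167,0,-0.0289,1]]' >/dev/null
python3 -c "
from h import *
mk()"; done
python3 -c "
from h import *
save(cam('top'),'t22.png',(220,145,360,255),5); mk()"
```

```text
t 26.15 psi 0.04 Mknob -0.164 Ftool [-1.7 -2.   3.2] q4,5,6 [-0.13  0.31 -1.38] w 0.0393
t 26.32 psi 2.06 Mknob -0.151 Ftool [-1.4 -2.9  2.9] q4,5,6 [-0.05  0.3  -1.49] w 0.0393
t 26.37 psi 2.14 Mknob -0.050 Ftool [-1.7 -0.9  3. ] q4,5,6 [-0.05  0.3  -1.5 ] w 0.0397
```

View pics/t22.png

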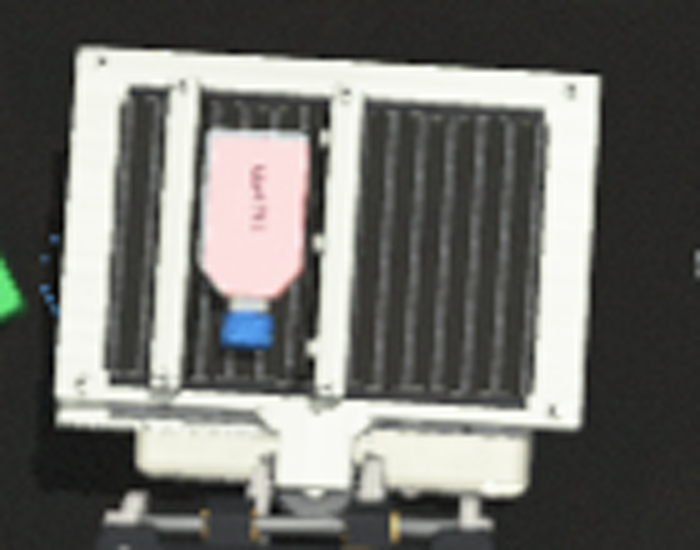

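```bash
for i in 1 2; do python3 -m pendant '[[0,-0.0057,0,-0.0167,0,-0.0289,1],[0,-0.0057,0,-0.0167,0,-0.0289,1]]' >/dev/null
python3 -c "
from h import *
mk()"; done
```

```text
t 26.53 psi 4.06 Mknob -0.128 Ftool [-1.  -4.1  2.8] q4,5,6 [ 0.02  0.3  -1.6 ] w 0.0396
t 26.70 psi 6.09 Mknob -0.181 Ftool [-1.  -3.8  3.1] q4,5,6 [ 0.1   0.31 -1.72] w 0.0395
```

```bash
python3 -m pendant '[[0,-0.0057,0,-0.0167,0,-0.0289,1],[0,-0.0057,0,-0.0167,0,-0.0289,1]]' >/dev/null
python3 -c "
from h import *
mk()"
```

```text
t 26.87 psi 8.11 Mknob -0.402 Ftool [-0.  -3.3  2.9] q4,5,6 [ 0.17  0.31 -1.83] w 0.0397
```

The torque has jumped, which may be contact with the fixed bar. I'll look and re-read before turning any further.

```bash
python3 -c "
from h import *
mk(); save(cam('top'),'t23.png',(220,145,360,255),5); mk()
for i in range(5): cam('wrist'); mk()"
```

```text
t 26.87 psi 8.11 Mknob -0.402 Ftool [-0.  -3.3  2.9] q4,5,6 [ 0.17  0.31 -1.83] w 0.0397
t 26.92 psi 8.19 Mknob -0.357 Ftool [-1.4 -0.4  2.3] q4,5,6 [ 0.17  0.31 -1.83] w 0.0395
t 26.97 psi 8.09 Mknob -0.264 Ftool [-2.4 -1.3  3. ] q4,5,6 [ 0.17  0.31 -1.83] w 0.0397
t 27.02 psi 8.05 Mknob -0.072 Ftool [-0.7 -4.9  3.3] q4,5,6 [ 0.17  0.31 -1.82] w 0.0394
t 27.07 psi 8.04 Mknob -0.202 Ftool [-1.9 -4.5  3.7] q4,5,6 [ 0.17  0.31 -1.82] w 0.0393
t 27.12 psi 8.05 Mknob -0.126 Ftool [-2.3 -5.6  3.8] q4,5,6 [ 0.17  0.31 -1.82] w 0.0393
t 27.17 psi 8.05 Mknob -0.147 Ftool [-1.  -4.9  4.2] q4,5,6 [ 0.17  0.31 -1.82] w 0.0397
```

View pics/t23.png

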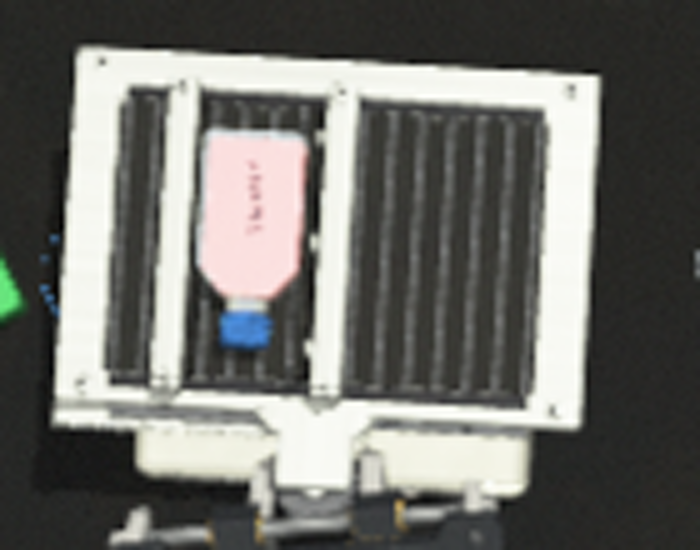

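```bash
python3 -m pendant '[[0,-0.0057,0,-0.0167,0,-0.0289,1]]' >/dev/null
python3 -c "
from h import *
mk(); cam('wrist'); mk()"
```

```text
t 27.25 psi 9.04 Mknob -0.458 Ftool [-0.4 -7.3  3. ] q4,5,6 [ 0.2   0.31 -1.88] w 0.0398
t 27.30 psi 9.16 Mknob -0.225 Ftool [-1.3 -4.   2.8] q4,5,6 [ 0.21  0.31 -1.88] w 0.0394
```

```bash
python3 -m pendant '[[0,-0.0057,0,-0.0167,0,-0.0289,1]]' >/dev/null
python3 -c "
from h import *
mk(); cam('wrist'); mk()"
```

```text
t 27.38 psi 10.07 Mknob -0.459 Ftool [ 0.2 -6.4  3.2] q4,5,6 [ 0.24  0.32 -1.93] w 0.0394
t 27.43 psi 10.17 Mknob -0.442 Ftool [-0.6 -3.4  2.4] q4,5,6 [ 0.24  0.32 -1.94] w 0.0396
```

```bash
python3 -c "
from h import *
for i in range(6): cam('wrist'); mk()
save(cam('top'),'t24.png',(220,145,360,255),5); save(cam('scene'),'s24.png',(205,80,405,280),3)"
```

```text
t 27.48 psi 10.11 Mknob -0.338 Ftool [-0.9 -3.5  3.4] q4,5,6 [ 0.24  0.32 -1.93] w 0.0392
t 27.53 psi 10.08 Mknob -0.222 Ftool [-1.4 -5.5  4.6] q4,5,6 [ 0.24  0.32 -1.93] w 0.0391
t 27.58 psi 10.07 Mknob -0.317 Ftool [-1.  -5.2  4.7] q4,5,6 [ 0.24  0.32 -1.93] w 0.0396
t 27.63 psi 10.07 Mknob -0.391 Ftool [-1.3 -4.7  4.1] q4,5,6 [ 0.24  0.32 -1.93] w 0.0396
t 27.68 psi 10.07 Mknob -0.401 Ftool [-1.  -4.5  4.1] q4,5,6 [ 0.24  0.32 -1.93] w 0.0398
t 27.73 psi 10.07 Mknob -0.233 Ftool [-2.3 -5.8  3.9] q4,5,6 [ 0.24  0.32 -1.93] w 0.0391
```

View pics/t24.png

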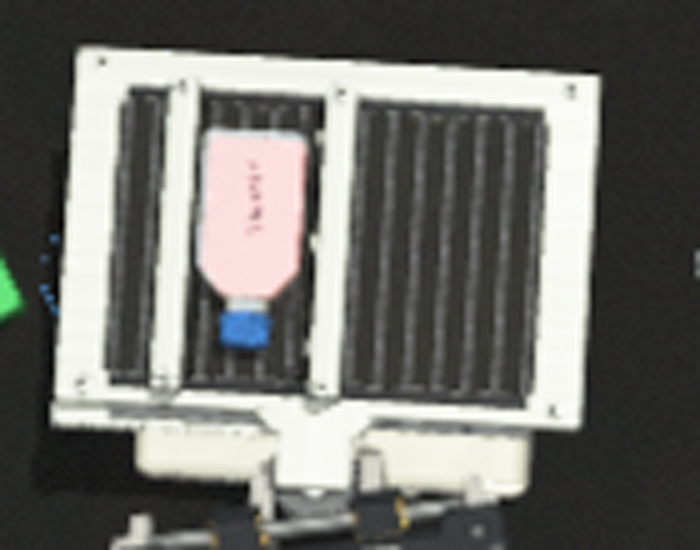

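View pics/s24.png

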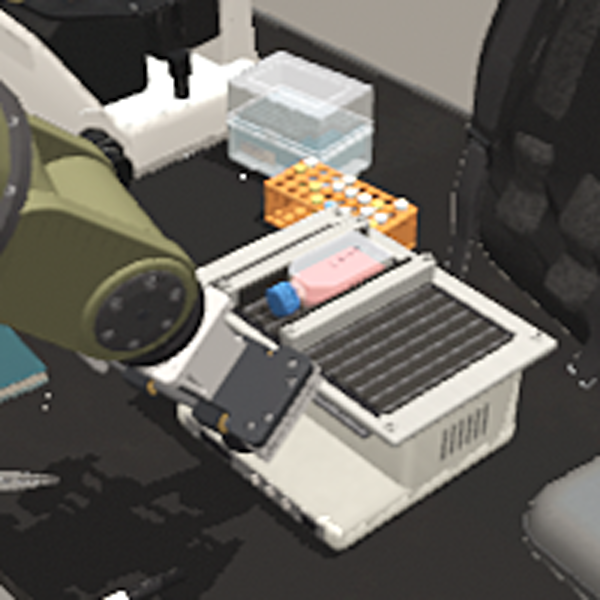

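Flask against the fixed bar and not moving any more (left edge 200, same as the previous picture) while the bar still advanced. The turning torque is about 0.45 N m, which is about 14 N, and the 3–4° turned past contact agrees. Releasing the knob and withdrawing along the tool axis.

```bash
python3 -m pendant '[[0,0,0,0,0,0,0.1],[0,0,0,0,0,0,0],[0,0,0,0,0,0,-0.25],[0,0,0,0,0,0,-0.3],[0,0,0,0,0,0,-0.3]]' 35
python3 -c "
from h import *
st(); save(cam('top'),'t25.png',(220,145,360,255),5); save(cam('wrist'),'w25.png')"
python3 -m pendant '[[0,0,-0.08,0,0,0,-0.3],[0,0,-0.15,0,0,0,-0.3],[0,0,-0.2,0,0,0,-0.3],[0,0,-0.25,0,0,0,-0.3],[0,0,-0.25,0,0,0,-0.3],[0,0,-0.2,0,0,0,-0.3],[0,0,0,0,0,0,-0.3],[0,0,0,0,0,0,-0.3]]'
python3 -c "
from h import *
st(); save(cam('top'),'t26.png',(220,145,360,255),5); save(cam('wrist'),'w26.png'); save(cam('scene'),'s26.png')"
```

```text
time_s: 28.25
ee_pos: [0.4971, 0.0425, 0.1457]
eef_rot: [-3.14, 0.519, -3.003]
force: [-0.4, -0.1, -0.4]
grip_width: 0.0604
t 28.25 psi 10.16 lean 29.76 Mz 0.035 Mz(knob,if at TCP) 0.037 F [-0.4 -0.1 -0.4] Ftool [ 0.6 -0.   0.1] grasp-knob mm [ 0.   0.2 -0.2] q [-0.01  0.26  2.05  0.24  0.32 -1.93] w 0.0604
time_s: 29.02
ee_pos: [0.4305, 0.0332, 0.2644]
eef_rot: [-3.14, 0.522, -3.003]
force: [0.6, -0.0, 0.1]
grip_width: 0.0612
t 29.02 psi 10.08 lean 29.93 Mz 0.001 Mz(knob,if at TCP) 0.013 F [ 0.6 -0.   0.1] Ftool [-0.6 -0.1  0.2] grasp-knob mm [-66.4  -9.2 118.7] q [-0.04 -0.1   2.12  0.15  0.62 -1.86] w 0.0612
```

View pics/t26.png

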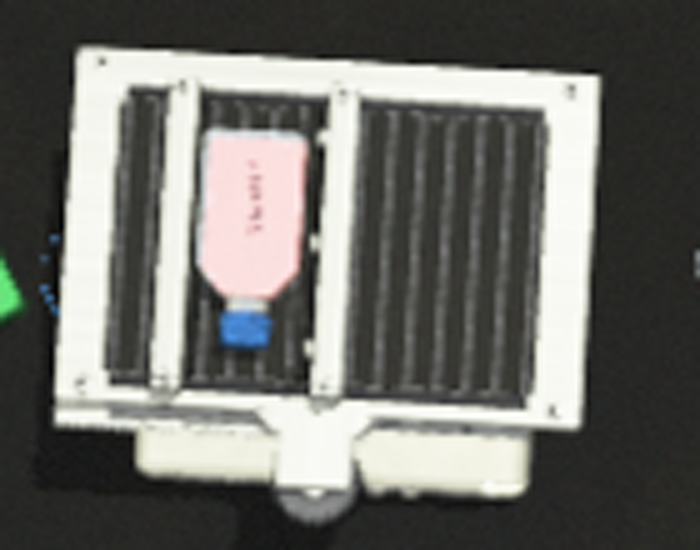

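View pics/w26.png

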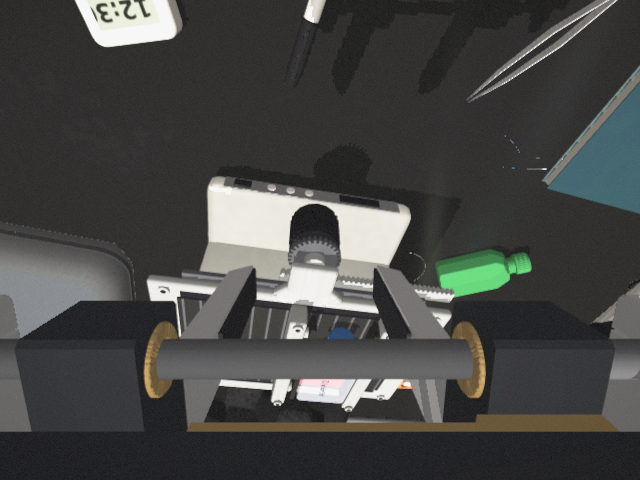

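View pics/s26.png

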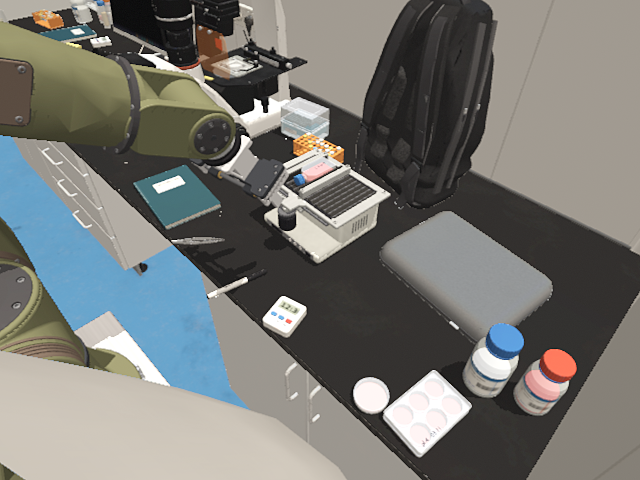

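The pictures show the flask flat between the bars and the bystanders where they were. I'll check the spring-back by sub-pixel correlation of bar and flask between the saved pictures.

Run:
```python
import cv2,numpy as np
I={k:cv2.cvtColor(cv2.imread(f"pics/t{k}.png"),cv2.COLOR_BGR2GRAY).astype(np.float32) for k in(20,21,22,23,24,25,26)}
def col(im,r0,r1,c0,c1,rising):  # subpixel mean edge column along a sheared line
    out=[]
    for r in range(r0,r1,3):
        row=cv2.GaussianBlur(im[r:r+1,c0:c1],(9,1),0)[0]; g=np.gradient(row); g=g if rising else -g
        g=np.clip(g,0,None); k=g.argmax(); s=slice(max(0,k-8),k+9); out.append(c0+(np.arange(len(g))[s]*g[s]).sum()/g[s].sum()+ (r-200)*.054)
    return np.median(out)
mm=2.36/5
for k,im in I.items():
    R=col(im,160,220,325,395,False)   # jaw outer edge (white->dark)
    fL=col(im,160,220,188,240,True); fR=col(im,160,220,285,330,False)
    print(k,"jaw outer %.1f flask L %.1f R %.1f"%(R*mm,fL*mm,fR*mm),"diff jaw-flaskR %.2f mm"%((R-fR)*mm))
```

```text
20 jaw outer 175.6 flask L 102.7 R 151.7 diff jaw-flaskR 23.83 mm
21 jaw outer 171.7 flask L 98.7 R 147.5 diff jaw-flaskR 24.19 mm
22 jaw outer 168.5 flask L 95.5 R 144.6 diff jaw-flaskR 23.88 mm
23 jaw outer 166.0 flask L 95.1 R 142.9 diff jaw-flaskR 23.14 mm
24 jaw outer 165.0 flask L 95.1 R 143.0 diff jaw-flaskR 22.01 mm
25 jaw outer 166.7 flask L 95.1 R 142.9 diff jaw-flaskR 23.79 mm
26 jaw outer 166.7 flask L 95.1 R 142.9 diff jaw-flaskR 23.81 mm
```

After release the bar reads only about 0.2 mm of spring compression, less than the roughly 0.6 mm that 7 N should leave. The measurement is only good to about 0.2 mm, so I'll go back in, feel the torque and retighten if needed.

```bash
python3 -m pendant '[[0,0,0.15,0,0,0,-0.3],[0,0,0.25,0,0,0,-0.3],[0,0,0.25,0,0,0,-0.3],[0,0,0.2,0,0,0,-0.3],[0,0,0.15,0,0,0,-0.3],[0,0,0.08,0,0,0,-0.3],[0,0,0.05,0,0,0,-0.3],[0,0,0,0,0,0,-0.3],[0,0,0,0,0,0,-0.3]]' 35 
python3 -c "
from h import *
st(); p,R=kpose(2); to(p,R)"
```

```text
time_s: 29.92
ee_pos: [0.497, 0.0424, 0.1453]
eef_rot: [-3.14, 0.518, -3.003]
force: [-0.1, 0.0, -0.2]
grip_width: 0.0611
t 29.92 psi 10.17 lean 29.71 Mz 0.031 Mz(knob,if at TCP) 0.030 F [-0.1  0.  -0.2] Ftool [0.2 0.  0.1] grasp-knob mm [-0.1  0.1 -0.6] q [-0.01  0.27  2.05  0.24  0.32 -1.93] w 0.0611
t 29.9167 pos [0.497  0.0424 0.1453] shift/0.12 [-0.003  0.046 -0.003] |mm| 5.5 turn/30deg [ 0.136 -0.01   0.24 ] deg 8.28
```

```bash
python3 -m pendant '[[-0.0004,0.017,0.0002,0.05,0,0.0866,-0.25],[-0.0004,0.017,0.0002,0.05,0,0.0866,-0.25],[-0.0004,0.017,0.0002,0.05,0,0.0866,-0.25],[0,-0.001,0,0,0,0,-0.1],[0,0,0,0,0,0,0.2],[0,0,0,0,0,0,0.4],[0,0,0,0,0,0,1],[0,0,0,0,0,0,1],[0,0,0,0,0,0,1],[0,0,0,0,0,0,1]]' 35
python3 -c "
from h import *
st()
for i in range(3): mk(); cam('wrist')
save(cam('top'),'t30.png',(220,145,360,255),5)"
python3 -m pendant '[[0,-0.0057,0,-0.0167,0,-0.0289,1]]' >/dev/null
python3 -c "
from h import *
mk(); cam('wrist'); mk()"
python3 -m pendant '[[0,-0.0057,0,-0.0167,0,-0.0289,1]]' >/dev/null
python3 -c "
from h import *
mk(); save(cam('top'),'t31.png',(220,145,360,255),5); mk()"
```

```text
time_s: 30.75
ee_pos: [0.4969, 0.0483, 0.1461]
eef_rot: [-3.139, 0.52, 3.125]
force: [-3.8, 1.6, 6.5]
grip_width: 0.0397
t 30.75 psi 1.11 lean 29.81 Mz 0.167 Mz(knob,if at TCP) 0.108 F [-3.8  1.6  6.5] Ftool [ 0.1  1.5 -7.5] grasp-knob mm [ 0.2 -0.1  0.2] q [ 0.03  0.27  2.05 -0.09  0.31 -1.44] w 0.0397
t 30.75 psi 1.11 Mknob 0.016 Ftool [ 0.1  1.5 -7.5] q4,5,6 [-0.09  0.31 -1.44] w 0.0397
t 30.80 psi 1.11 Mknob 0.040 Ftool [ 0.8  0.9 -8.1] q4,5,6 [-0.09  0.31 -1.44] w 0.0396
t 30.85 psi 1.11 Mknob 0.019 Ftool [ 1.2  1.5 -7.8] q4,5,6 [-0.09  0.31 -1.44] w 0.0393
t 31.03 psi 2.11 Mknob -0.285 Ftool [ 1.8 -1.1 -8.3] q4,5,6 [-0.05  0.3  -1.5 ] w 0.0396
t 31.08 psi 2.23 Mknob -0.109 Ftool [ 1.3  2.1 -8.2] q4,5,6 [-0.05  0.3  -1.5 ] w 0.0393
t 31.17 psi 3.14 Mknob -0.403 Ftool [ 0.3  0.2 -8.1] q4,5,6 [-0.01  0.3  -1.55] w 0.0395
t 31.22 psi 3.24 Mknob -0.314 Ftool [ 0.3  3.2 -7.6] q4,5,6 [-0.01  0.3  -1.56] w 0.0395
```

```bash
cat > edge.py <<'E'
import cv2,numpy as np,sys
def col(im,r0,r1,c0,c1,rising):
    out=[]
    for r in range(r0,r1,3):
        row=cv2.GaussianBlur(im[r:r+1,c0:c1],(9,1),0)[0]; g=np.gradient(row); g=g if rising else -g
        g=np.clip(g,0,None); k=g.argmax(); s=slice(max(0,k-8),k+9); out.append(c0+(np.arange(len(g))[s]*g[s]).sum()/g[s].sum()+ (r-200)*.054)
    return np.mean(out)
mm=2.36/5
for k in sys.argv[1:]:
    im=cv2.cvtColor(cv2.imread(f"pics/t{k}.png"),cv2.COLOR_BGR2GRAY).astype(np.float32)
    a=[col(im,r0,r0+60,325,395,False) for r0 in(120,180,240,300)]
    b=[col(im,r0,r0+60,315,345,True) for r0 in(160,270)]
    print(k,"outer",np.round(np.array(a)*mm,2),"inner",np.round(np.array(b)*mm,2),"fL %.2f fR %.2f"%(col(im,160,220,188,240,True)*mm,col(im,160,220,285,330,False)*mm))
E
python3 edge.py 22 23 24 25 26 30 31
```

```text
22 outer [168.44 168.33 168.19 167.86] inner [153.66 153.58] fL 95.53 fR 144.26
23 outer [166.09 165.93 165.69 165.4 ] inner [151.68 152.61] fL 95.04 fR 143.03
24 outer [165.35 164.9  164.76 164.62] inner [151.03 152.56] fL 95.03 fR 143.04
25 outer [166.98 166.7  166.36 166.07] inner [152.31 152.88] fL 95.04 fR 143.01
26 outer [166.98 166.7  166.36 166.05] inner [152.31 152.88] fL 95.05 fR 143.00
30 outer [166.99 166.7  166.37 166.08] inner [152.32 152.88] fL 95.04 fR 143.01
31 outer [166.12 165.93 165.73 165.43] inner [151.7  152.63] fL 95.04 fR 143.02
```

The bar's position repeats to within 0.02 mm across pictures 25, 26 and 30. On regrasping, torque rose at once (0.29, then 0.40 N m), so the flask was still clamped after the first release. It now sits at about 12–14 N. I'll ease back about 1° so the release is gentle, then open.

```bash
python3 -m pendant '[[0,0.0028,0,0.0083,0,0.0144,1],[0,0.0028,0,0.0083,0,0.0144,1],[0,0,0,0,0,0,1],[0,0,0,0,0,0,1]]' >/dev/null
python3 -c "
from h import *
mk(); save(cam('top'),'t32.png',(220,145,360,255),5); mk()"
python3 edge.py 32
```

```text
t 31.55 psi 2.12 Mknob -0.167 Ftool [-0.1  0.9 -8.4] q4,5,6 [-0.05  0.3  -1.5 ] w 0.0393
t 31.60 psi 2.13 Mknob -0.063 Ftool [ 0.4  1.  -8. ] q4,5,6 [-0.05  0.3  -1.5 ] w 0.0395
32 outer [166.55 166.3  166.05 165.69] inner [152.01 152.74] fL 95.05 fR 143.00
```

```bash
python3 -m pendant '[[0,0,0,0,0,0,0.12],[0,0,0,0,0,0,0.05],[0,0,0,0,0,0,-0.25],[0,0,0,0,0,0,-0.3],[0,0,0,0,0,0,-0.3]]' 35 >/dev/null
python3 -c "
from h import *
st(); save(cam('top'),'t33.png',(220,145,360,255),5)"
python3 edge.py 33
```

```text
t 32.02 psi 2.10 lean 29.78 Mz -0.015 Mz(knob,if at TCP) -0.018 F [1.  0.1 0.6] Ftool [-1.1  0.1 -0. ] grasp-knob mm [ 0.1 -0.1 -0.2] q [ 0.03  0.27  2.05 -0.05  0.3  -1.5 ] w 0.0595
33 outer [166.56 166.3  166.06 165.7 ] inner [152.02 152.73] fL 95.03 fR 143.00
```

No spring-back this time. The bar stayed at 166.15 mm, 0.35 mm tighter than after the first release. Withdrawing, then the final checks.

```bash
python3 -m pendant '[[0,0,-0.08,0,0,0,-0.3],[0,0,-0.15,0,0,0,-0.3],[0,0,-0.2,0,0,0,-0.3],[0,0,-0.25,0,0,0,-0.3],[0,0,-0.25,0,0,0,-0.3],[0,0,-0.2,0,0,0,-0.3],[0,0,0,0,0,0,-0.3],[0,0,0,0,0,0,-0.3],[0,0,0,0,0,0,-0.3]]'
python3 - <<'E'
from h import *
c=cam('top'); save(c,'t34.png',(220,145,360,255),5); save(c,'t34f.png')
s=cam('scene'); save(s,'s34.png',(245,130,405,270),5)
# flask angle: pink mask axis vs fixed bar edge in shaker frame
im=c['image']; hsv=cv2.cvtColor(im,cv2.COLOR_RGB2HSV)
L=[];B=[]
def edge(r,c0,c1,g,sgn):
    row=g[r,c0:c1].astype(float); d=np.clip(sgn*np.gradient(row),0,None); k=d.argmax(); sl=slice(max(0,k-2),k+3); return c0+(np.arange(len(d))[sl]*d[sl]).sum()/d[sl].sum()
g=im[:,:,0]
for r in range(174,197):
    L.append((edge(r,275,290,g,-1),r)); B.append((edge(r,282,292,g,1),r))
for n,P,z in(("flask R",L,.14),("jaw inner",B,.143)):
    Q=sh(ray(c,P,z)); f=np.polyfit(Q[:,0],Q[:,1],1); print(n,"angle rad %.4f y %.4f"%(f[0],np.median(Q[:,1])))
for k in ("top",):
    a=cv2.imread("pics/top0.png"); b=im[:,:,::-1]; print("bystander diff px",[(cv2.absdiff(a,b).max(2)[y0:y1,x0:x1]>60).sum() for x0,y0,x1,y1 in((330,283,362,320),(420,288,450,320),(448,258,495,318),(283,278,302,335),(208,278,245,320))])
E
python3 edge.py 34
```

```text
time_s: 32.82
ee_pos: [0.4295, 0.0479, 0.2629]
eef_rot: [-3.14, 0.519, 3.141]
force: [-1.4, 0.2, -0.6]
grip_width: 0.0607
flask R angle rad -0.0105 y 0.0112
jaw inner angle rad -0.0000 y 0.0019
bystander diff px [np.int64(0), np.int64(0), np.int64(0), np.int64(550), np.int64(96)]
34 outer [166.55 166.3  166.05 165.69] inner [152.02 152.74] fL 95.05 fR 142.99
```

View pics/s34.png

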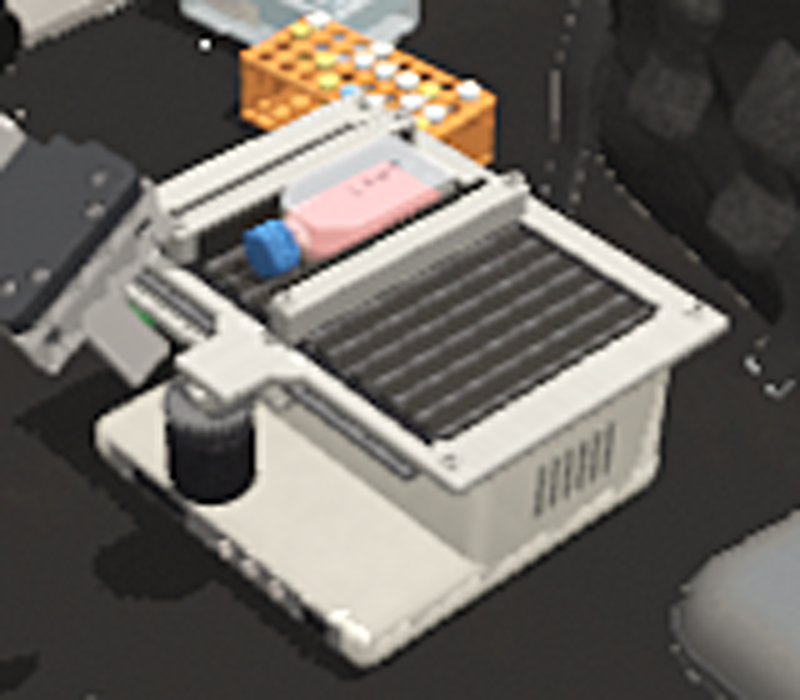

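View pics/t34f.png

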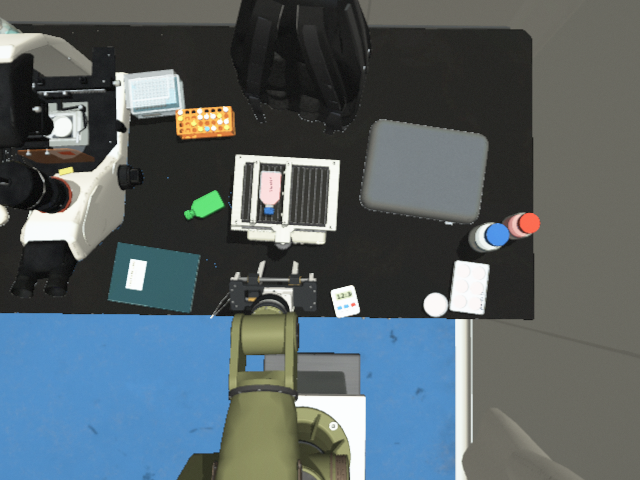

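The flask lies flat between the bars, square to about 0.01 rad. The bar is unchanged since release and the robot is clear of everything. The picture differences at the marker and tweezers are the arm covering them; the earlier scene picture shows both in place. Handing in.

```bash
python3 -c "
from station import hand_in
print(hand_in())"
```

```text
the job is handed in; nothing more can be done
None
```

I laid the flask flat between the bars, let go of it, and closed the sliding bar by its knob until the flask was held against the fixed bar. I handed in at about 33 s. `hand_in` gives no verdict, so these are only my own checks.

**Last checks:**
- The flask is flat and square to within about 0.01 rad, and it has not moved since it met the fixed bar.
- After the last release the bar showed no spring-back: its position stayed the same to within 0.02 mm.
- I estimate it presses with about 7 to 8 N. That comes from torque and spring travel; there was no direct force reading.
- The robot touches nothing. The timer, dish and well plate did not move. In the last view from above the arm covers the marker and part of the tweezers; the earlier scene picture shows both in place.

**What failed or disagreed:**
- **First tightening:** this may have gone past the 10 to 15 N target. The torque suggested about 15 N, but the pictures suggested 20 to 25 N, close to the 25 N cracking limit, though their scale is uncertain.
- **First release:** afterwards the bar seemed to hold with only about 3 to 5 N. I gripped the knob again, tightened to about 12 to 14 N, eased back 1° and let go.
- **Force readings:** single torque readings scattered by about 0.06 N m, which is about 3 N of clamping.

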